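Seat the pan on the counting scale, tare it and load a handle

TASK

Set the empty weighing pan on the counting scale's spindle and, pressing only lightly, turn it until its notched hub drops over the cross bar and the pan sits fully home, then let go of it. With the pan empty and untouched, press the rectangular tare key right down, then lay the loose handle that lies beside the scale flat in the pan, inside the rim, without dropping it. Never push the spindle down with more than about 15 N, do not press the key before the pan is home or with the handle in it, and leave the other things where they are.

Things in the scene. Friction and masses are not known exactly. Their poses are not given: they have to be found in the camera images.
- scale: counting scale, fixed: grey housing 180 mm wide (y), x from -195 to +95 mm, 52 mm high; its front 105 mm (-x, the robot's side) is a console sloping down to the front at 14 degrees, with display, two small round dummy keys and, at the right, the white tare key. Origin on the bench under the spindle axis; x points away from the console, z up.
- seat (a point): centre of the top of the spindle's steel flange (100 mm across, 68 mm above the bench, on the scale's axis) on which the pan's hub must rest; sinks with the spindle. Axes as the scale's.
- post_top (a point): top of the post, 24.5 mm above the flange: 16 mm diameter, its top 7 mm a cone, with a cross bar through it (6 mm square, 84 mm long, top 7.5 mm above the flange). Post and bar stand at any angle about the vertical, which this point does not show (its axes are the scale's); they turn together, stiffly (about 0.3 N m), so the bar stays put while the hub slides lightly over it.
- spindle (a joint): how far the spring-borne spindle is pushed down, m: 0 unloaded, 0.4 mm for each newton on it (about 1.5 mm under the empty pan), stop at 11 mm; the load cell counts as overloaded beyond 8 mm (20 N).
- pan: round aluminium weighing pan, about 0.36 kg, 243 mm across the rim. Origin at the centre of its hub's underside, z up; heights above it: hub 0 to 27 mm (93 mm across), flat floor of the dish at 30 mm (flat to 111 mm from the axis), rim 45 mm. With a notch over the bar it drops 7.5 mm until the hub rests on the flange; otherwise the hub rides on the bar.
- pan_grip (a point): top centre of the pan's grip, 71 mm above the hub's underside: a flat upright tab on the axis, 14 mm thick (y), 44 mm long (x), 41 mm high above the floor.
- hub_bore (a point): centre of the hub's underside: mouth of its bore (19 mm wide, 27 mm deep) and of three crossing slots 9 mm wide and 9 mm deep, which make six notches, one every 60 degrees, one of them along x; any of them takes the cross bar.
- tare_top (a point): centre of the top of the tare key, a white rectangular key 26 by 36 mm that stands 9 mm proud of the console; z is the key's outward normal, tilted 14 degrees from the vertical towards the robot; it is pressed against z.
- tare_key (a joint): travel of the tare key, m: 0 released, 0.005 fully down (about 5.5 N); springs back.
- handle: loose teal plastic tool handle, 170 mm long (x), 31 mm wide (y; 26 mm between the flat sides), 23 mm high, about 46 g, lying on the bench; origin at the centre of its underside, z up.
- tape_roll: roll of brown packing tape, 114 mm across, 48 mm high, behind the work; bystander.
- card_stack: pile of blank cards 157 x 120 x 11 mm; bystander.
- box_cutter: orange snap-blade cutter, 158 mm long; bystander.

How it is judged:
On the way, in this order (a step that is already met when the one before it is completed fails the run):
1. the empty pan sits fully home on the spindle and has been let go (z of pan in the frame of seat between -0.003 and 0.003 m and horizontal distance between pan and seat below 0.005 m and angle between pan's own z axis and vertical below 0.06 rad and contact force between the fingers and pan below 0.1 N and horizontal distance between handle and pan above 0.12 m), for 0.3 s.
2. the tare key is pressed right down while the pan is home, empty and untouched (value of joint tare_key above 0.004 m and z of pan in the frame of seat below 0.003 m and horizontal distance between pan and seat below 0.005 m and contact force between each of the arm, the fingers and pan below 0.1 N and horizontal distance between handle and pan above 0.12 m), for 0.1 s.
At the end, for the whole second after the job is handed in: The pan's hub rests on the spindle flange (origin within 3 mm of it in height and 5 mm sideways, upright within 0.06 rad), the tare key has sprung back, and the handle lies released and at rest on the pan's floor inside the rim (centre within 80 mm of the pan's axis, length level within 0.07 rad) (z of pan in the frame of seat between -0.003 and 0.003 m and horizontal distance between pan and seat below 0.005 m and angle between pan's own z axis and vertical below 0.06 rad and value of joint tare_key below 0.0015 m and horizontal distance between handle and pan below 0.08 m and z of handle in the frame of pan between 0.025 and 0.05 m and angle between handle's own x axis and vertical between 1.5 and 1.64 rad and contact force between handle and pan above 0.1 N and linear speed of each of handle, pan below 0.02 m/s); the robot touches nothing.
It fails at once if the load cell is overloaded: the spindle is pushed down by more than 8 mm (20 N) (value of joint spindle above 0.008 m).
It fails at once if the tare key is pressed while the pan is not home on the spindle (value of joint tare_key above 0.003 m and (z of pan in the frame of seat above 0.004 m or z of pan in the frame of seat below -0.004 m or horizontal distance between pan and seat above 0.006 m)).
It fails at once if the tare key is pressed with the handle in the pan (value of joint tare_key above 0.003 m and horizontal distance between handle and pan below 0.1 m).
It fails at once if the handle is dropped (contact force between the fingers and handle below 0.05 N and linear speed of handle above 0.6 m/s).
It fails at once if a bystander is moved by more than 20 mm (distance of any of tape_roll, card_stack, box_cutter from where it was at the start of the episode above 0.025 m).
It also fails if it takes over 72 s, if anything falls off the work surface, if the arm or the gripper's body presses on something with over 40 N, if the wrist force passes 120 N, or if a joint passes its speed limit or range.

ROBOT

A 6-joint arm with a two-finger parallel gripper is mounted at the origin on a cart in front of the work surface, level with it; the furniture and walls round the work are solid. World frame = base frame: x ahead of the robot, y to its left, z up, the work surface at z = 0. Lengths are in m, angles in rad, forces in N, time in s.
With the tool pointing down it reaches from about 0.3 to 0.775 m from the base axis. Payload 14.6 kg.
Tool frame: the origin (TCP) lies at the very end of the fingers, on their centre line; the grasp point (between the pads) lies 19 mm behind it; x points along the fingers, z is the direction in which the jaws open and shut, and the axes are right-handed (so a half turn about x gives the same grasp; the last joint's range is limited). The gripper opens to 94 mm and grips with 3 to 60 N. Pads are 16 mm wide; open, the fingers measure 119 mm over their backs; the gripper's body (75 mm by 177 mm) begins 78 mm behind the grasp point.
Start: joints at [1.275, 0.3, 1.521, -0, 1.321, -0.067], TCP at [0.125, 0.536, 0.184] pointing down, gripper open.
Joint ranges: [-3.03, 3.03], [-0.79, 2.21], [0.23, 2.52], [-1.04, 4.18], [0, 3.07], [-2.55, 2.55]. Speed limits (rad/s): [2.22, 2.22, 2.57, 3.14, 3.14, 3.14].

INTERFACE

Orientations are given as [roll, pitch, yaw] about the fixed x, y, z axes, in that order (R = Rz(yaw) Ry(pitch) Rx(roll)).
In Python, from station import ctrl gives the robot as it stands. The module is installed in compiled form; this text tells all that it offers.
- The arm moves only by the tool servo_tool, never from a script. Its argument "motion" is one flat list of numbers, 4 for each row, row after row: the shift along the tool's x, y, z in mm, then the turn about the tool's x in degrees. In form: [dx, dy, dz, roll, dx, dy, dz, roll, ...]. A call has 1 to 20 rows; each row is the pose to reach, as a shift and turn from the pose commanded when the call began, along the tool's axes at that moment; what a row does not reach only later rows make up. A row lasts 1/8 s, in which the tool goes at most 62.5 mm and 10.7 degrees, less where a joint would pass 70% of its speed; a pose out of reach is approached as far as the arm can. A call with a gripper value outside its range is refused whole. "gripper" is the opening, from 0 (shut) to 1 (fully open), set as the call begins (left out, the last holds). The fingers move at their own pace and stop on an object; "force" is the grip in N (left out, the last holds). Time passes only in rows, so rows that repeat a pose let the fingers close. It gives the time, the measured TCP pose, the force and the opening at its end, in the units of the state.
- ctrl.get_obs(): the state, without advancing time (a new reading comes with each control period).
- ctrl.camera(name): name is "scene" or "top" or "wrist"; returns a dict with "color" (480x640x3 uint8, red, green, blue), "z_map" (480x640 float32, m along the optical axis (not along the pixel's ray), 0 where there is no reading), "fx", "fy", "cx", "cy" (pixels), "dist_coeffs" ([k1, k2, p1, p2, k3] as OpenCV has them; the pictures are not rectified), "rvec" (rotation vector, rad) and "tvec" (3), from world to camera coordinates, as OpenCV has them. Camera axes: x right, y down, z forward; pixel columns grow to the right and rows downward; lengths in m; the calibration is good to about 2 mm. A picture is of the moment at which its call begins.
- ctrl.hand_in(): hands the job in, once; it reports no verdict.
The state is a dict: "time_s": time; "qpos": joint angles; "joint_vel": joint speeds; "tau": joint torques, N m; "ee_pos": TCP position; "eef_rot": TCP orientation; "force": force on the tool from outside, world axes, zero at the start; "moment": the same for the moment, N m; "grip_width": finger opening in m.
Only numpy, scipy, OpenCV 4.12 (cv2) and the standard library are available. Lean on these libraries where they do the work, as an engineer would, in place of code of your own. Each camera call takes 0.05 s, during which the arm holds its last target.

## Working session

There is one attempt and no reset: what is moved stays moved. The work goes in short steps, Python scripts to look and compute and a tool call to move; the robot and the scene stay as the last step left them, time stands still between calls to the robot, and variables do not carry over. Pictures are saved under pics/ and viewed, and the job is handed in when it is done.

Besides the shell and the picture viewer there is one more tool, called after "Request:" as name(argument=value, ...) on one line, values as JSON. servo_tool: Moves the arm, as the interface text tells. Its arguments: {"type":"object","properties":{"motion":{"type":"array","items":{"type":"number"}},"gripper":{"type":"number"},"force":{"type":"number"}},"required":["motion"]}

```bash
mkdir -p pics && cat > h.py <<'E'
import numpy as np, cv2, pickle
from station import ctrl
def cam(name,save=None):
    c=ctrl.camera(name)
    if save:
        cv2.imwrite(f'pics/{save}.png',cv2.cvtColor(c['color'],cv2.COLOR_RGB2BGR)); pickle.dump(c,open(f'pics/{save}.pkl','wb'))
    return c
def load(s): return pickle.load(open(f'pics/{s}.pkl','rb'))
def KD(c): return np.array([[c['fx'],0,c['cx']],[0,c['fy'],c['cy']],[0,0,1]]),np.array(c['dist_coeffs'],float)
def ray(c,uv):
    K,D=KD(c); p=cv2.undistortPoints(np.array(uv,float).reshape(-1,1,2),K,D).reshape(-1,2)
    R,_=cv2.Rodrigues(np.array(c['rvec'],float)); t=np.array(c['tvec'],float).ravel()
    d=np.c_[p,np.ones(len(p))]@R; return -R.T@t,d,R,t
def atz(c,uv,z):
    o,d,_,_=ray(c,uv); z=np.broadcast_to(z,(len(d),)); s=(z-o[2])/d[:,2]; return o+d*s[:,None]
def dep(c,uv):
    o,d,_,_=ray(c,uv); uv=np.array(uv).reshape(-1,2).astype(int); return o+d*c['z_map'][uv[:,1],uv[:,0]][:,None]
def cloud(c):
    v,u=np.mgrid[0:480,0:640]; uv=np.c_[u.ravel(),v.ravel()]; P=dep(c,uv); P[c['z_map'].ravel()==0]=np.nan; return P.reshape(480,640,3)
def proj(c,P):
    K,D=KD(c); return cv2.projectPoints(np.array(P,float).reshape(-1,1,3),np.array(c['rvec'],float),np.array(c['tvec'],float),K,D)[0].reshape(-1,2)
def tri(a,ua,b,ub):
    oa,da,_,_=ray(a,[ua]); ob,db,_,_=ray(b,[ub]); A=np.c_[da[0],-db[0]]; s=np.linalg.lstsq(A,ob-oa,rcond=None)[0]
    p=oa+da[0]*s[0]; q=ob+db[0]*s[1]; return (p+q)/2,np.linalg.norm(p-q)
E
python3 - <<'E'
from h import *
for n in('scene','top','wrist'):
    c=cam(n,n+'0'); print(n,ray(c,[[320,240]])[0])
print(ctrl.get_obs())
E
```

```text
scene [-0.04745163 -1.06931909  1.15187435]
top [ 0.47262772 -0.11689644  1.40141642]
wrist [0.05133955 0.5528657  0.38546405]
{'time_s': 0.15, 'qpos': array([ 1.27538832e+00,  3.00359466e-01,  1.52138551e+00,  2.03437035e-05,
        1.32070217e+00, -6.65871919e-02]), 'joint_vel': array([-0.00054773, -0.00017494, -0.00257354,  0.00012872,  0.00031351,
        0.00110801]), 'tau': array([ 9.75557705e-04, -5.31951392e+01, -3.52825034e+01,  7.09252479e-02,
        2.34941271e-02, -2.78117659e-05]), 'ee_pos': array([0.12468886, 0.53547697, 0.18383031]), 'eef_rot': array([ 3.05194732,  1.56994161, -1.88926752]), 'force': array([ 0.28373808, -0.07925801, -0.4788021 ]), 'moment': array([0.01657665, 0.02687326, 0.02077268]), 'grip_width': 0.09395451650946064}
```

View pics/top0.png

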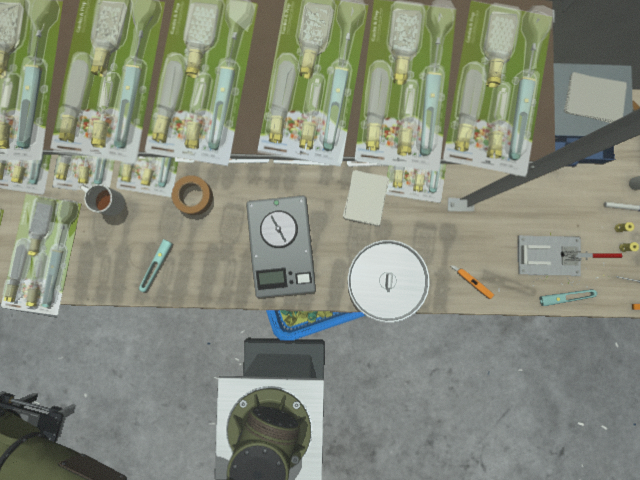

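View pics/scene0.png

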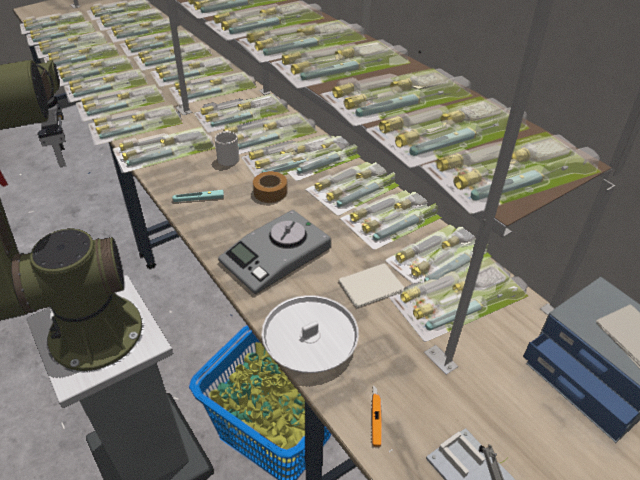

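View pics/wrist0.png

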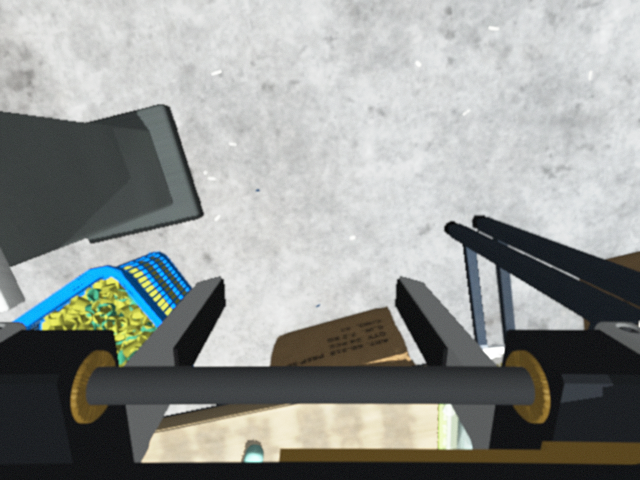

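The top view shows the scale (spindle near (279,229), white tare key near (304,279)), the pan at (388,281) with its tab, and the handle at (155,265). The scene view agrees. I'll measure next.

```bash
python3 - <<'E'
from h import *
t=load('top0'); s=load('scene0')
for n,c in(('top0',t),('scene0',s)):
    print(n,c['fx'],c['dist_coeffs'])
def crop(n,c,x0,y0,x1,y1,k,o):
    im=cv2.imread(f'pics/{n}.png')[y0:y1,x0:x1]; cv2.imwrite(f'pics/{o}.png',cv2.resize(im,None,fx=k,fy=k,interpolation=cv2.INTER_CUBIC))
crop('top0',t,240,190,440,330,4,'c_top'); crop('scene0',s,210,200,370,390,3.1,'c_scene'); crop('top0',t,125,225,185,305,6,'c_h')
P=cloud(t)
for n,uv in dict(flange=(270,222),post=(279,229),pan_floor=(370,265),grip=(388,281),tare=(304,279),handle=(155,265),bench=(215,260)).items(): print(n,P[uv[1],uv[0]].round(4))
E
```

```text
top0 458.79265398133583 [-0.01411906  0.          0.          0.          0.        ]
scene0 561.4602836486831 [-0.10295026  0.          0.          0.          0.        ]
flange [0.6167 0.0074 0.0693]
post [ 0.595  -0.0208  0.0879]
pan_floor [ 0.4987 -0.2911  0.0308]
grip [ 0.4528 -0.3392  0.0684]
tare [ 0.4528 -0.0953  0.0415]
handle [ 0.4845  0.3623 -0.0043]
bench [0.5037 0.1772 0.0051]
```

View pics/c_top.png

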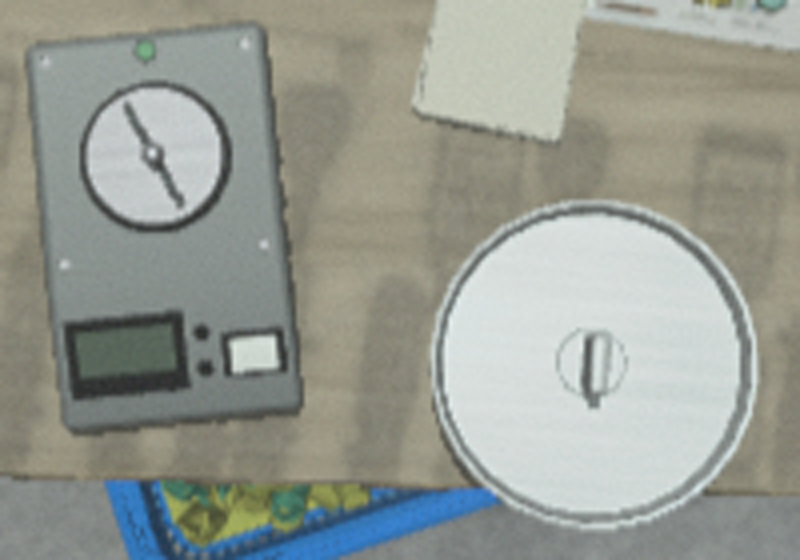

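View pics/c_scene.png

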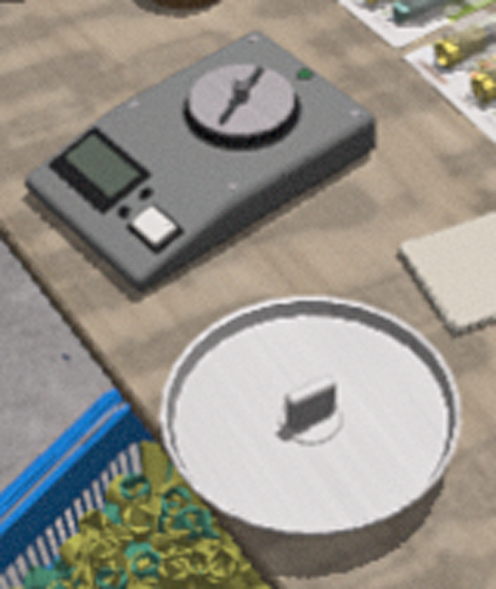

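View pics/c_h.png

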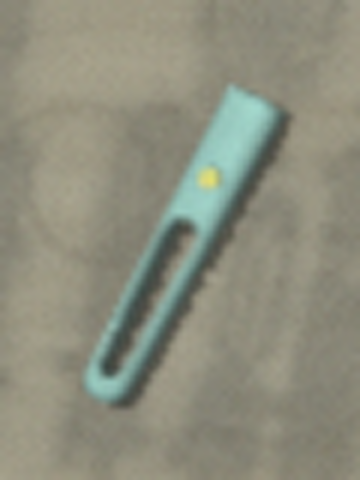

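```bash
cat >> h.py <<'E'
from scipy.spatial.transform import Rotation as Ro
def tool():
    o=ctrl.get_obs(); return np.array(o['ee_pos']),Ro.from_euler('xyz',o['eef_rot']).as_matrix(),o
def plan(target,jawdir=None):
    p,R,o=tool(); d=R.T@(np.array(target)-p)*1000
    r=None
    if jawdir is not None:
        # world jaw direction angle; choose smallest turn about tool x
        v=R.T@np.array([np.cos(jawdir),np.sin(jawdir),0]); r=np.degrees(np.arctan2(-v[1],v[2])); r=(r+90)%180-90
    print('shift mm',d.round(1),'roll',r, 'q',np.round(o['qpos'],2),'t',o['time_s'])
E
python3 - <<'E'
from h import *
p,R,o=tool(); print(R.round(3))
t=load('top0');s=load('scene0')
a,b=atz(t,[[271.75,215.75],[285.25,241.5]],.0755); print('bar',a,b,np.degrees(np.arctan2(*(a-b)[[1,0]])),np.linalg.norm(a-b))
# bar centre tri from post top
print('post tri',tri(t,(240+152/4,190+153/4),s,(210+241/3.1,200+86/3.1)))
print('grip tri',tri(t,(240+598/4,190+360/4),s,(210+312/3.1,200+390/3.1)))
print('tare tri',tri(t,(240+255/4,190+354/4),s,(210+155/3.1,200+227/3.1)))
print('flange centre atz', atz(t,[[240+155/4,190+156/4]],.068))
# pan rim circle
print('pan rim', atz(t,[[240+433/4,190+364/4],[240+757/4,190+364/4],[240+594/4,190+202/4],[240+594/4,190+528/4]],.045))
print('handle', atz(t,[[125+252/6,225+92/6],[125+103/6,225+398/6]],.02))
print('tape etc');P=cloud(t)
for uv in [(192,195),(365,197),(470,280),(98,200)]: print(P[uv[1],uv[0]])
plan([.45,.2,.25])
E
```

```text
[[-0.    -0.974  0.227]
 [-0.001  0.227  0.974]
 [-1.     0.    -0.001]]
bar [0.63440029 0.00224488 0.0755    ] [ 0.5602797  -0.03899841  0.0755    ] 29.09309281375072 0.08482257940374853
post tri (array([ 0.59679458, -0.01708507,  0.08325827]), np.float64(0.001814415553860476))
grip tri (array([ 0.45462649, -0.34332337,  0.06578786]), np.float64(0.0025992659959532764))
tare tri (array([ 0.45394077, -0.09437268,  0.04166656]), np.float64(0.0007282782501978792))
flange centre atz [[ 0.59688915 -0.01862182  0.068     ]]
pan rim [[ 0.44987968 -0.2258599   0.045     ]
 [ 0.45510745 -0.46503942  0.045     ]
 [ 0.57220362 -0.34327934  0.045     ]
 [ 0.33272862 -0.34595243  0.045     ]]
handle [[0.55938422 0.32121447 0.02      ]
 [0.4046332  0.388913   0.02      ]]
tape etc
[0.70172561 0.25564655 0.00418015]
[ 0.7070177  -0.27585048  0.00820844]
[ 0.46035695 -0.59736524  0.01159455]
[0.67549231 0.53070699 0.03332151]
shift mm [ -66.  -392.9 -253. ] roll None q [ 1.28  0.3   1.52  0.    1.32 -0.07] t 0.15
```

Request:
servo_tool(motion=[-80,-250,-60,0,-80,-250,-60,0,-80,-250,-60,0,-80,-250,-60,0,-80,-250,-60,0,-80,-390,-250,0,-80,-390,-250,0,-80,-390,-250,0,-80,-390,-250,0,-80,-390,-250,0,-80,-390,-250,0])

```text
time_s: 1.52
ee_pos: [0.4474, 0.2045, 0.264]
eef_rot: [1.645, 1.57, 2.988]
force: [-0.0, 0.2, 0.1]
grip_width: 0.0941
```

```bash
python3 - <<'E'
from h import *
print(tool())
c=cam('wrist','w1'); o,d,_,_=ray(c,[[320,240]]); print(o,d, atz(c,[[320,240]],0.03))
plan([.53,-.02,.27],np.pi/2)
E
```

```text
(array([0.44741646, 0.2044955 , 0.26395447]), array([[-6.14992967e-04, -9.74019080e-01,  2.26465128e-01],
       [ 9.54310795e-05,  2.26465113e-01,  9.74019273e-01],
       [-9.99999806e-01,  6.20626814e-04, -4.63227596e-05]]), {'time_s': 1.525, 'qpos': array([ 3.54059257e-01,  1.17662091e-01,  1.55609636e+00,  3.04329588e-04,
        1.46837797e+00, -9.88321270e-01]), 'joint_vel': array([ 1.95781166e-02,  1.61304612e-03, -3.65239754e-03,  5.25940825e-05,
       -3.33379582e-04, -2.44229413e-03]), 'tau': array([-1.56639017e+00, -4.38806713e+01, -3.66303849e+01, -2.14018661e-02,
        6.81346050e-02, -5.54955401e-02]), 'ee_pos': array([0.44741646, 0.2044955 , 0.26395447]), 'eef_rot': array([1.64529686, 1.57017397, 2.98764618]), 'force': array([-0.00573221,  0.16204826,  0.11904008]), 'moment': array([-0.0051314 ,  0.00567911, -0.08061376]), 'grip_width': 0.0941148160635105})
[0.37414073 0.22170047 0.46571448] [[ 0.24678136 -0.02844414 -0.969161  ]] [[0.48508846 0.20891258 0.03      ]]
shift mm [  -6.  -131.2 -200.4] roll -13.037532061485905 q [ 0.35  0.12  1.56  0.    1.47 -0.99] t 1.575
```

View pics/w1.png

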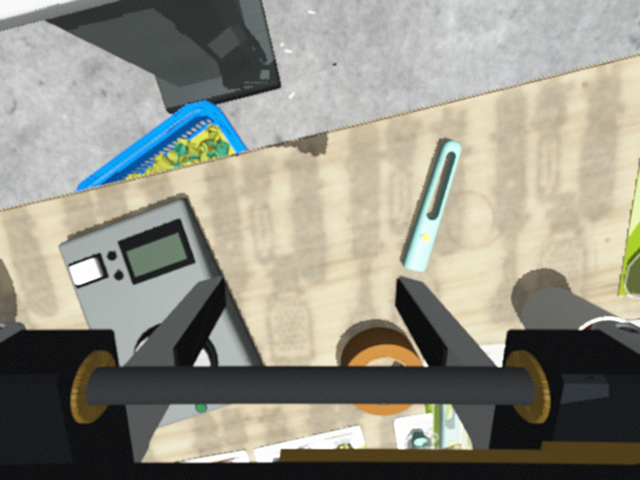

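Wrist view: handle around (433,205), with the yellow dot end toward (415,265). Scale at left, key (87,269), tape roll (382,370). Next I go above the scale for a close view.

```bash
python3 - <<'E'
from h import *
t=load('top0');P=cloud(t)
for u in(200,280,340,420):
    for v in (150,140,120): print(u,v,P[v,u].round(3))
w=load('w1');t=load('top0')
print('handle',tri(w,(448,142),t,(125+100/6,225+402/6)),tri(w,(414,268),t,(125+252/6,225+96/6)))
plan([.58,-.02,.26],np.pi/2)
E
```

```text
200 150 [0.721 0.12  0.464]
200 140 [0.739 0.119 0.475]
200 120 [0.774 0.115 0.497]
280 150 [ 0.724 -0.046  0.468]
280 140 [ 0.739 -0.047  0.487]
280 120 [ 0.776 -0.047  0.502]
340 150 [ 0.728 -0.171  0.463]
340 140 [ 0.748 -0.17   0.467]
340 120 [ 0.783 -0.168  0.489]
420 150 [ 0.729 -0.335  0.475]
420 140 [ 0.746 -0.331  0.489]
420 120 [ 0.789 -0.333  0.482]
handle (array([0.40256871, 0.39019273, 0.01786504]), np.float64(0.0017121676946676527)) (array([0.55815926, 0.32498208, 0.01018895]), np.float64(0.0014673861561906463))
shift mm [   4.  -180.  -189.1] roll -13.037532061485905 q [ 0.35  0.12  1.56  0.    1.47 -0.99] t 1.575
```

Request:
servo_tool(motion=[0,-60,-60,-4,0,-120,-125,-8,0,-170,-185,-13,0,-170,-190,-13,0,-170,-190,-13,0,-170,-190,-13])

```text
time_s: 2.33
ee_pos: [0.5703, -0.0186, 0.2639]
eef_rot: [1.169, 1.57, 2.739]
force: [0.7, -0.1, -0.1]
grip_width: 0.0942
```

```bash
python3 - <<'E'
from h import *
print(tool()[0])
c=cam('wrist','w2'); print(ray(c,[[320,240]])[0])
E
```

```text
[ 0.5702831  -0.01863644  0.26388042]
[ 0.49506143 -0.0184269   0.46565026]
```

View pics/w2.png

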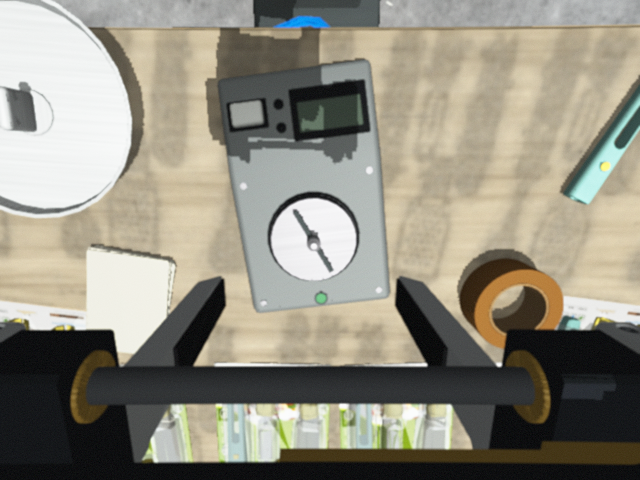

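```bash
python3 - <<'E'
import cv2
im=cv2.imread('pics/w2.png')[185:290,260:370]; cv2.imwrite('pics/c_w2.png',cv2.resize(im,None,fx=6,fy=5.7,interpolation=cv2.INTER_CUBIC) if 0 else cv2.resize(im,None,fx=5.7,fy=5.7,interpolation=cv2.INTER_CUBIC))
E
```

```text
(no output)
```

View pics/c_w2.png

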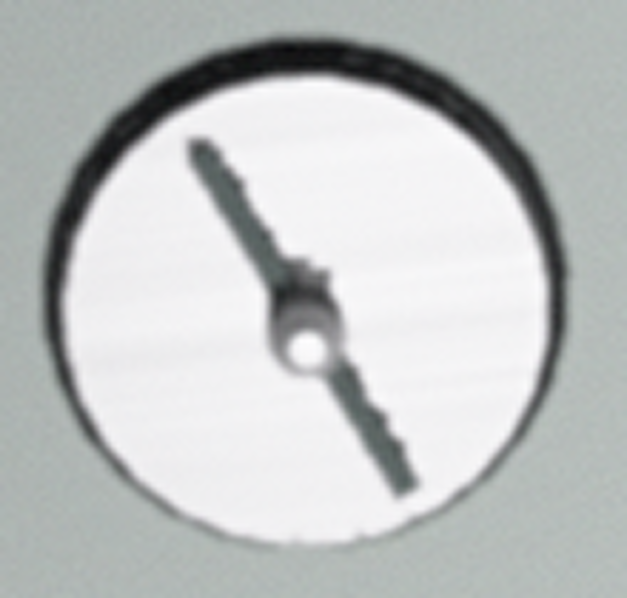

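```bash
python3 - <<'E'
from h import *
w=load('w2'); t=load('top0'); w1=load('w1')
f=lambda u,v:(260+(u+.5)/5.7-.5,185+(v+.5)/5.7-.5)
print('flange',atz(w,[f(306,309)],.068), 'post',atz(w,[f(308,350)],.0925))
a,b=atz(w,[f(198,143),f(408,490)],.0745); d=b-a; print('bar',a,b,(a+b)/2,np.linalg.norm(d),np.degrees(np.arctan2(d[1],d[0])))
l,r,tt,bb=f(62,309),f(550,309),f(306,72),f(306,547); e=atz(w,[l,r,tt,bb],.068); print('diam',np.linalg.norm(e[0]-e[1]),np.linalg.norm(e[2]-e[3]))
print('flange tri',tri(w,f(306,309),t,(240+155/4,190+156/4)))
print('post tri',tri(w,f(308,350),t,(240+152/4,190+153/4)))
print('tare',atz(w,[[247,115]],.045),tri(w,(247,115),t,(240+255/4,190+354/4)),tri(w,(247,115),w1,(87,269.5)))
# pan grip
print('grip',tri(w,(17,96),t,(240+598/4,190+360/4)))
E
```

```text
flange [[ 0.5948026  -0.01477098  0.068     ]] post [[ 0.59690142 -0.01460215  0.0925    ]]
bar [ 0.5591046  -0.03632344  0.0745    ] [0.63209077 0.00643993 0.0745    ] [ 0.59559768 -0.01494176  0.0745    ] 0.08459129012174098 30.366488589933372
diam 0.10084425172660952 0.1013039162087258
flange tri (array([ 0.59929892, -0.01585706,  0.04786005]), np.float64(0.0027589899348736176))
post tri (array([ 0.59787999, -0.01615192,  0.08658195]), np.float64(0.0034438715158725754))
tare [[ 0.45553453 -0.08989128  0.045     ]] (array([ 0.45364679, -0.09406413,  0.0212932 ]), np.float64(0.0007391576552852873)) (array([ 0.45395642, -0.09155326,  0.03801456]), np.float64(0.002047840637796027))
grip (array([ 0.44609426, -0.34552016,  0.04492893]), np.float64(0.01920963080418872))
```

```bash
python3 - <<'E'
from h import *
plan([.43,-.343,.22],np.pi/2); print(tool()[1].round(3))
E
```

```text
shift mm [  44.1  140.1 -324.9] roll -0.013087967351850693 q [-0.1   0.3   1.34  0.    1.5  -1.67] t 2.375
[[-0. -1.  0.]
 [ 0.  0.  1.]
 [-1.  0.  0.]]
```

Request:
servo_tool(motion=[0,40,-60,0,0,90,-120,0,0,140,-180,0,40,140,-240,0,44,140,-300,0,44,140,-325,0,44,140,-325,0,44,140,-325,0,44,140,-325,0])

```text
time_s: 3.5
ee_pos: [0.4305, -0.343, 0.2209]
eef_rot: [-2.228, 1.57, -0.657]
force: [0.6, 0.2, 0.3]
grip_width: 0.0939
```

```bash
python3 - <<'E'
from h import *
print(tool()[0])
c=cam('wrist','w3'); print(ray(c,[[320,240]])[0])
im=cv2.imread('pics/w3.png')[170:330,230:410]; cv2.imwrite('pics/c_w3.png',cv2.resize(im,None,fx=3.7,fy=3.7,interpolation=cv2.INTER_CUBIC))
E
```

```text
[ 0.43049702 -0.34303478  0.22092368]
[ 0.35499488 -0.34275263  0.42255523]
```

View pics/w3.png

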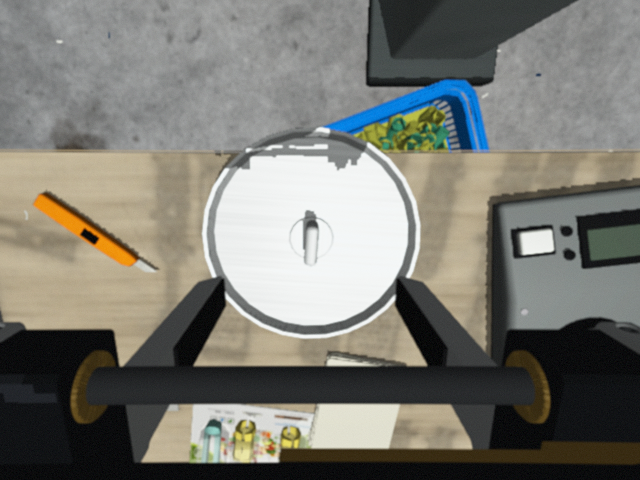

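View pics/c_w3.png

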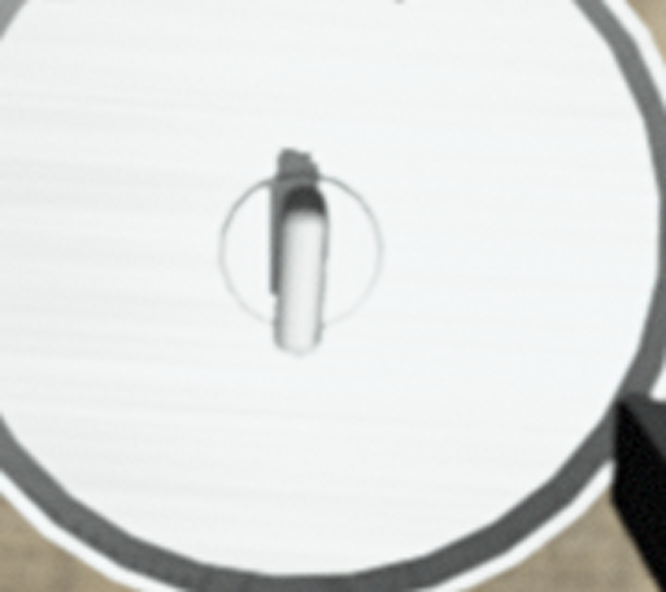

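```bash
python3 - <<'E'
from h import *
w=load('w3'); f=lambda u,v:(230+(u+.5)/3.7-.5,170+(v+.5)/3.7-.5)
a,b=atz(w,[f(305,212),f(299,350)],.071); d=b-a; print('tab',a,b,(a+b)/2,np.linalg.norm(d),np.degrees(np.arctan2(d[1],d[0])))
# left and right edge lines of tab body
l1,l2=atz(w,[f(283,225),f(275,340)],.069); d=l2-l1;print(np.degrees(np.arctan2(d[1],d[0])))
r1,r2=atz(w,[f(327,225),f(321,340)],.069); d=r2-r1;print(np.degrees(np.arctan2(d[1],d[0])),np.linalg.norm((l1-r1)))
print('circle',atz(w,[f(300.5,250)],.030))
# rim ellipse: fit white outer boundary
print('rim',atz(w,[(203,232),(421,232)],.045))
print('tare',atz(w,[(534,242.5)],.044))
P=cloud(w); 
for u,v in((270,250),(311,250),(120,300)): print(P[v,u].round(4))
E
```

```text
tab [ 0.43107216 -0.34096591  0.071     ] [ 0.4715773  -0.34264788  0.071     ] [ 0.45132473 -0.3418069   0.071     ] 0.04054004817599727 -2.3778291787742685
-4.078982175928887
-2.602664737138718 0.012381645172668876
circle [[ 0.45213948 -0.34215831  0.03      ]]
rim [[ 0.44244579 -0.46209536  0.045     ]
 [ 0.44252523 -0.21980679  0.045     ]]
tare [[ 0.45490051 -0.09293439  0.044     ]]
[ 0.4669 -0.3898  0.0325]
[ 0.4553 -0.3421  0.0728]
[ 0.5432 -0.5905  0.0022]
```

```bash
python3 - <<'E'
from h import *
plan([.452,-.342,.038],np.radians(87))
E
```

```text
shift mm [182.9 -21.4   1.3] roll 3.012177280907551 q [-0.74  0.27  1.47  0.    1.4  -2.31] t 3.55
```

Request:
servo_tool(motion=[50,-21,1,3,100,-21,1,3,140,-21,1,3,165,-21,1,3,177,-21,1,3,183,-21,1,3,183,-21,1,3,183,-21,1,3])

```text
time_s: 4.55
ee_pos: [0.4511, -0.3439, 0.0382]
eef_rot: [-2.241, 1.569, -0.725]
force: [-1.1, -0.4, 0.3]
grip_width: 0.0943
```

```bash
python3 - <<'E'
from h import *
print(tool()[0])
cam('wrist','w4')
E
```

```text
[ 0.45112748 -0.34394965  0.03819415]
```

View pics/w4.png

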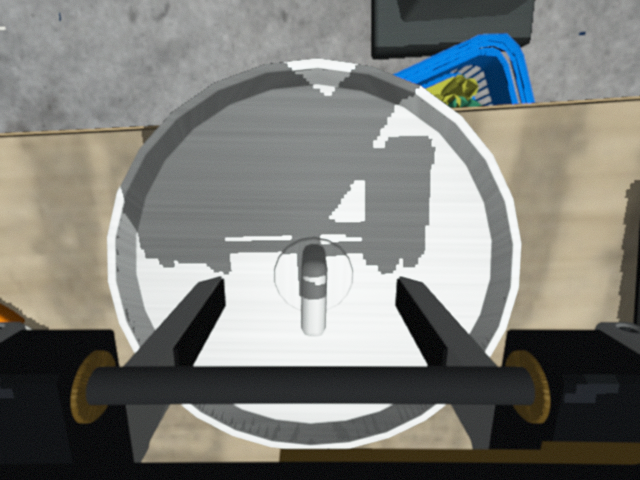

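The tab at (313,290) is well centred between the fingers. Closing.

Request:
servo_tool(motion=[0,0,0,0,0,0,0,0,0,0,0,0,0,0,0,0,0,0,0,0,0,0,0,0], gripper=0, force=45)

```text
time_s: 5.35
ee_pos: [0.4507, -0.3437, 0.0372]
eef_rot: [3.118, 1.571, -1.649]
force: [-0.4, -0.4, 0.4]
grip_width: 0.0376
```

```bash
python3 - <<'E'
from h import *
print(tool())
w=cam('wrist','w5'); 
E
```

```text
(array([ 0.45073346, -0.34367912,  0.03724795]), array([[-6.81410510e-07, -9.98528201e-01,  5.42349689e-02],
       [-8.68969866e-06,  5.42349689e-02,  9.98528201e-01],
       [-1.00000000e+00,  2.09122074e-07, -8.71386545e-06]]), {'time_s': 5.35, 'qpos': array([-7.16059017e-01,  4.97883374e-01,  1.61197904e+00, -8.15998694e-06,
        1.03172505e+00, -2.23258956e+00]), 'joint_vel': array([ 0.00141614, -0.00174309,  0.00097451,  0.00011824, -0.00126408,
        0.00013411]), 'tau': array([ 3.21079087e-04, -5.91156828e+01, -3.02236962e+01, -4.99719149e-02,
        4.95581178e-02,  8.75543401e-05]), 'ee_pos': array([ 0.45073346, -0.34367912,  0.03724795]), 'eef_rot': array([ 3.11759849,  1.57078761, -1.64905209]), 'force': array([-0.38869419, -0.36361728,  0.44190317]), 'moment': array([ 0.03249715, -0.02563678,  0.01216434]), 'grip_width': 0.037557417421163725})
```

View pics/w5.png

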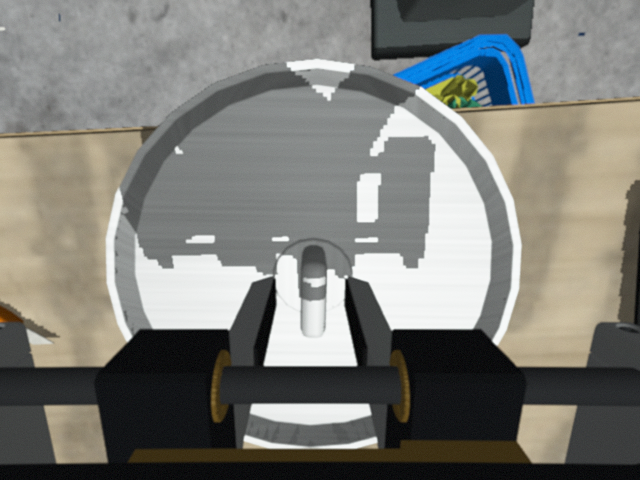

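Fingers are still closing at ~70 mm/s; wait a bit more.

Request:
servo_tool(motion=[0,0,0,0,0,0,0,0,0,0,0,0,0,0,0,0,0,0,0,0,0,0,0,0])

```text
time_s: 6.15
ee_pos: [0.4508, -0.3435, 0.0373]
eef_rot: [0.064, 1.571, 1.581]
force: [-0.2, 2.9, 0.9]
grip_width: 0.0135
```

```bash
python3 - <<'E'
from h import *
p,R,o=tool();print(p,o['grip_width'],o['force'],o['moment'])
w=cam('wrist','w6'); 
E
```

```text
[ 0.45075206 -0.34353929  0.0372562 ] 0.013542403762232917 [-0.15319776  2.89967183  0.85712998] [ 0.69798454 -0.02228019  0.04585818]
```

View pics/w6.png

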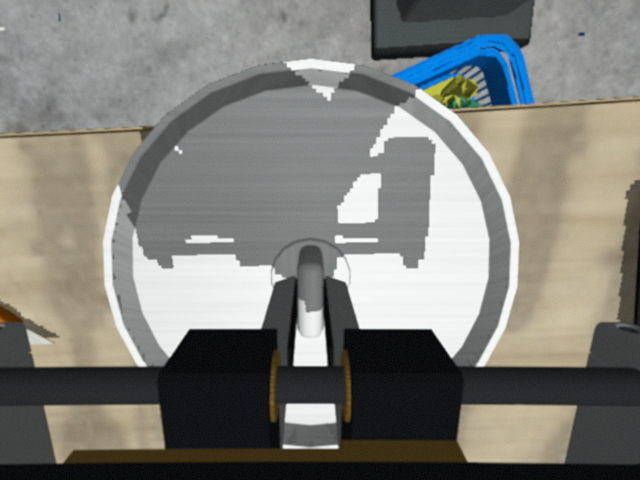

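```bash
python3 - <<'E'
from h import *
for n,dx in(('w4',0),('w6',-2)):
    w=load(n); a,b=atz(w,[(314+dx,248),(313+dx,336)],.071); print(n,a,b,(a+b)/2,np.linalg.norm(a-b))
    print('bottom circ top edge',atz(w,[(312+dx,238.5)],.03))
w=load('w6')
# rim outer: left/right/top
print(atz(w,[(103,240),(519,240)],.045), atz(w,[(318,58),(309,450)],.045))
im=cv2.imread('pics/w6.png')[220:350,250:370]; cv2.imwrite('pics/c6.png',cv2.resize(im,None,fx=4.5,fy=4.5,interpolation=cv2.INTER_CUBIC))
im=cv2.imread('pics/w4.png')[220:350,250:370]; cv2.imwrite('pics/c4.png',cv2.resize(im,None,fx=4.5,fy=4.5,interpolation=cv2.INTER_CUBIC))
E
```

```text
w4 [ 0.42313576 -0.34028875  0.071     ] [ 0.47241778 -0.34340405  0.071     ] [ 0.44777677 -0.3418464   0.071     ] 0.0493803770997276
bottom circ top edge [[ 0.42847102 -0.34140628  0.03      ]]
w6 [ 0.42248218 -0.34092469  0.071     ] [ 0.47146451 -0.34409511  0.071     ] [ 0.44697334 -0.3425099   0.071     ] 0.049084819960333606
bottom circ top edge [[ 0.42778254 -0.3422258   0.03      ]]
[[ 0.41840824 -0.46030048  0.045     ]
 [ 0.4315187  -0.22273218  0.045     ]] [[ 0.33089633 -0.33284802  0.045     ]
 [ 0.57233683 -0.35088778  0.045     ]]
```

View pics/c4.png

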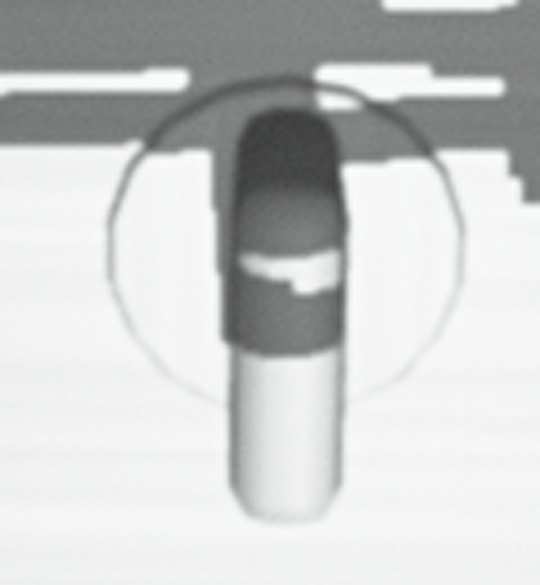

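```bash
python3 - <<'E'
from h import *
w=load('w4'); a,b=atz(w,[(314.2,261),(313,335.5)],.071); print(a,b,(a+b)/2,np.linalg.norm(a-b))
print(atz(w,[(313.3,273.8)],.03))
print(atz(w,[(250+285/4.5,220+75/4.5),(250+285/4.5,220+410/4.5)],.03))
p,R,o=tool(); print('off tool y of pan centre', R.T@(np.array([.4515,-.3425,0])-p))
plan([.4507,-.3435,.15]); print(o['force'])
E
```

```text
[ 0.43000553 -0.34054538  0.071     ] [ 0.47211786 -0.34338815  0.071     ] [ 0.4510617  -0.34196677  0.071     ] 0.04220816965986336
[[ 0.45174343 -0.34182387  0.03      ]]
[[ 0.42734449 -0.34051681  0.03      ]
 [ 0.47772867 -0.3431727   0.03      ]]
off tool y of pan centre [ 0.03725354 -0.00069097  0.00109682]
shift mm [-1.127e+02  1.000e-01  1.000e-01] roll None q [-0.72  0.5   1.61  0.    1.03 -2.23] t 6.2
[0.51328096 3.21577009 1.16322875]
```

Request:
servo_tool(motion=[-15,0,0,0,-40,0,0,0,-80,0,0,0,-120,0,0,0,-140,0,0,0,-140,0,0,0,-140,0,0,0])

```text
time_s: 7.08
ee_pos: [0.4503, -0.3435, 0.1763]
eef_rot: [1.025, 1.569, 2.541]
force: [0.2, -0.0, -4.0]
grip_width: 0.0137
```

```bash
python3 - <<'E'
from h import *
p,R,o=tool();print(p,o['grip_width'],o['force'],o['moment'])
w=cam('wrist','w7'); plan([.5955,-.016,.177],np.radians(86.9-26.5))
E
```

```text
[ 0.45031023 -0.34346698  0.17630365] 0.013702212439916376 [ 0.15600877 -0.01641715 -4.00573511] [ 0.00069657  0.06479701 -0.00062602]
shift mm [  -0.8 -127.2  334.8] roll 26.487893214115203 q [-0.72  0.34  1.48 -0.    1.32 -2.23] t 7.125
```

View pics/w7.png

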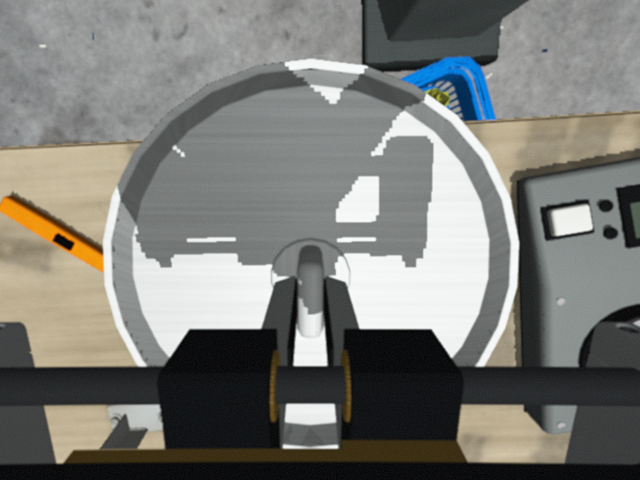

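The pan is held level with 4 N hanging. Carrying it over the spindle.

Request:
servo_tool(motion=[0,-13,33,2,0,-25,67,5,0,-38,100,8,0,-51,134,11,0,-64,167,14,0,-76,201,17,0,-89,234,20,0,-102,268,22,0,-114,300,24,0,-123,322,26,-1,-127,334,26.5,-1,-127,335,26.5,-1,-127,335,26.5])

```text
time_s: 8.75
ee_pos: [0.5954, -0.0168, 0.1781]
eef_rot: [2.492, 1.57, -2.737]
force: [-0.4, -0.2, -4.8]
grip_width: 0.0137
```

```bash
python3 - <<'E'
from h import *
p,R,o=tool();print(p,R.round(4)[:,2],o['grip_width'],o['force'],o['moment'])
w=cam('wrist','w8');cam('scene','s8');cam('top','t8')
im=cv2.imread('pics/s8.png')[130:380,150:480]; cv2.imwrite('pics/cs8.png',cv2.resize(im,None,fx=2.4,fy=2.4,interpolation=cv2.INTER_CUBIC))
plan([.5955,-.016,.125],np.radians(86.9-26.5))
E
```

```text
[ 0.59542375 -0.01675007  0.17805768] [ 4.941e-01  8.694e-01 -4.000e-04] 0.013737982627648554 [-0.43947341 -0.16350779 -4.79234278] [-0.0530398   0.03075254  0.01987185]
shift mm [53.3  0.4  0.6] roll -0.044795616666235105 q [-0.09  0.41  1.39 -0.    1.34 -1.14] t 8.9
```

View pics/cs8.png

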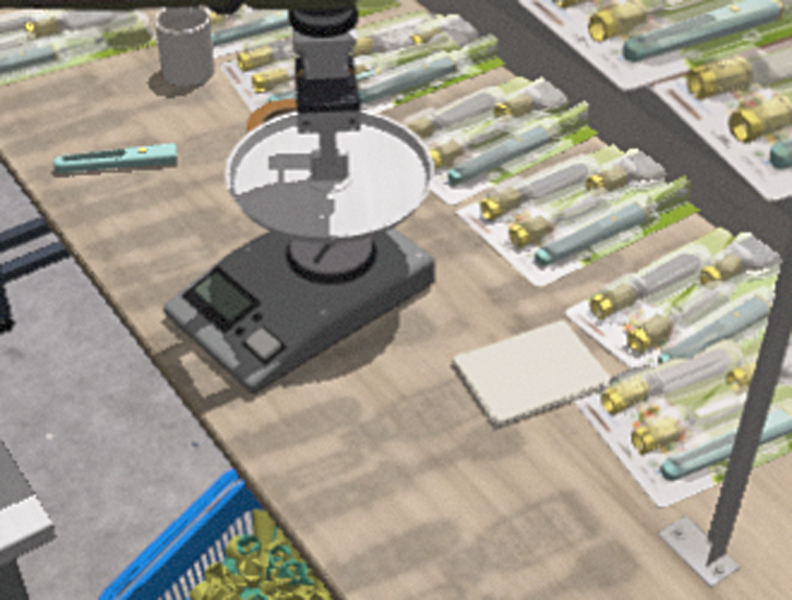

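View pics/w8.png

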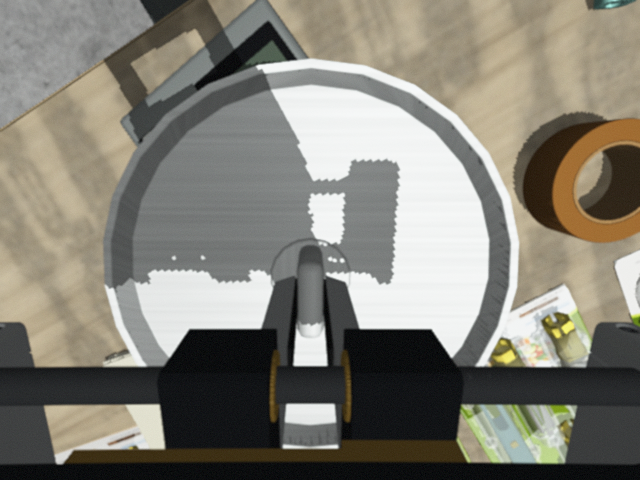

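Request:
servo_tool(motion=[25,0,0,0,42,0,0,0,48,0,0,0,52,0,0,0,55,0,0,0,55,0,0,0,55,0,0,0])

```text
time_s: 9.78
ee_pos: [0.5959, -0.016, 0.1236]
eef_rot: [-1.26, 1.57, -0.206]
force: [-0.8, 0.0, -4.0]
grip_width: 0.0136
```

```bash
python3 - <<'E'
from h import *
p,R,o=tool();print(p,o['grip_width'],o['force'],o['moment'])
E
```

```text
[ 0.59585845 -0.01603714  0.12358784] 0.01363098101686149 [-0.79707553  0.03586199 -4.03352803] [-0.06142342 -0.00052215  0.00519892]
```

Request:
servo_tool(motion=[3,0,0,0,6,0,0,0,9,0,0,0,9,0,0,0,9,0,0,0])

```text
time_s: 10.4
ee_pos: [0.5958, -0.016, 0.1143]
eef_rot: [-0.998, 1.571, 0.056]
force: [0.2, -0.3, -4.5]
grip_width: 0.0136
```

```bash
python3 - <<'E'
from h import *
for i in range(3):
    p,R,o=tool();print(p,o['grip_width'],o['force'],o['moment']); ctrl.camera('wrist')
E
```

```text
[ 0.59576743 -0.01603555  0.11430809] 0.013568753919810255 [ 0.23078098 -0.26282625 -4.5373386 ] [-0.02550316  0.00710728 -0.00337263]
[ 0.59575651 -0.01605256  0.11434269] 0.013498275282221238 [-0.26779208  0.05897777 -2.63178418] [ 0.03795533 -0.01730205 -0.00395479]
[ 0.59578123 -0.01607292  0.11436468] 0.013319541611128048 [ 0.30212684 -0.41207225 -4.91617968] [0.00519633 0.03632755 0.01130019]
```

Request:
servo_tool(motion=[2,0,0,0,4,0,0,0,4,0,0,0,4,0,0,0])

```text
time_s: 11.05
ee_pos: [0.5957, -0.016, 0.1102]
eef_rot: [1.597, 1.571, 2.651]
force: [-0.6, 0.3, -5.2]
grip_width: 0.0138
```

```bash
python3 - <<'E'
from h import *
for i in range(3):
    p,R,o=tool();print(p,o['grip_width'],o['force'],o['moment']); ctrl.camera('wrist')
E
```

```text
[ 0.59565403 -0.01597958  0.11016025] 0.013789507178460473 [-0.58635706  0.27375243 -5.21654819] [0.25224675 0.12327189 0.06595404]
[ 0.59564331 -0.0159707   0.11016501] 0.013633606871199588 [-0.42272371  1.63299324 -4.80754183] [0.21390461 0.14286771 0.06770046]
[ 0.59565971 -0.01599158  0.11016388] 0.013603223530808324 [-0.43442139  1.00156621 -4.24459168] [0.19950162 0.11280502 0.05565661]
```

No vertical support force even below the bar's top, so the notch is going over the bar. Continuing in small steps.

Request:
servo_tool(motion=[1,0,0,0,2,0,0,0,3,0,0,0,3,0,0,0])

```text
time_s: 11.7
ee_pos: [0.5957, -0.016, 0.1072]
eef_rot: [0.577, 1.571, 1.631]
force: [0.2, 0.9, -3.2]
grip_width: 0.0137
```

```bash
python3 - <<'E'
from h import *
for i in range(3):
    p,R,o=tool();print(p,o['grip_width'],o['force'],o['moment']); ctrl.camera('wrist')
E
```

```text
[ 0.59572619 -0.01600247  0.10721373] 0.01366601336443121 [ 0.24072275  0.8967017  -3.21494877] [0.28552566 0.16655581 0.02485884]
[ 0.59570678 -0.01596569  0.10723271] 0.01333724331925411 [-0.30675901  0.74698883 -2.9322418 ] [0.35181249 0.13741423 0.03183634]
[ 0.59571878 -0.01602164  0.10723783] 0.013366923606922534 [-0.37137059  1.25817476 -3.00327668] [0.28840415 0.21530883 0.04704446]
```

Request:
servo_tool(motion=[1,0,0,0,2,0,0,0,3,0,0,0,3,0,0,0])

```text
time_s: 12.35
ee_pos: [0.5957, -0.016, 0.1043]
eef_rot: [-0.441, 1.571, 0.613]
force: [-1.2, 2.3, -1.3]
grip_width: 0.0137
```

```bash
python3 - <<'E'
from h import *
for i in range(3):
    p,R,o=tool();print(p,o['grip_width'],o['force'],o['moment']); ctrl.camera('wrist')
E
```

```text
[ 0.59574243 -0.01596864  0.10432412] 0.013654069407689026 [-1.20584015  2.33050741 -1.27437594] [0.51337142 0.26515962 0.04436884]
[ 0.59574125 -0.01597255  0.1043492 ] 0.013405875966075328 [-1.15313888  0.9890566  -1.19572901] [0.48251997 0.34651379 0.02770449]
[ 0.59575478 -0.01598224  0.10437022] 0.013354140359451767 [-1.0456602   2.30446355 -0.99555466] [0.48243345 0.27828746 0.09550393]
```

Spindle now takes ~3.4 N with the hub at flange height, so the pan is home. Releasing.

Request:
servo_tool(motion=[0,0,0,0,0,0,0,0,0,0,0,0,0,0,0,0,0,0,0,0,0,0,0,0], gripper=0.6)

```text
time_s: 13.25
ee_pos: [0.5958, -0.0161, 0.1043]
eef_rot: [-1.435, 1.571, -0.381]
force: [-0.2, 0.5, 0.0]
grip_width: 0.0564
```

```bash
python3 - <<'E'
from h import *
p,R,o=tool();print(p,o['grip_width'],o['force'],o['moment'])
w=cam('wrist','w9')
E
```

```text
[ 0.59576034 -0.01606649  0.1042956 ] 0.05636686587490131 [-0.20800657  0.48380088  0.03711159] [ 0.02230611  0.02303116 -0.02151682]
```

View pics/w9.png

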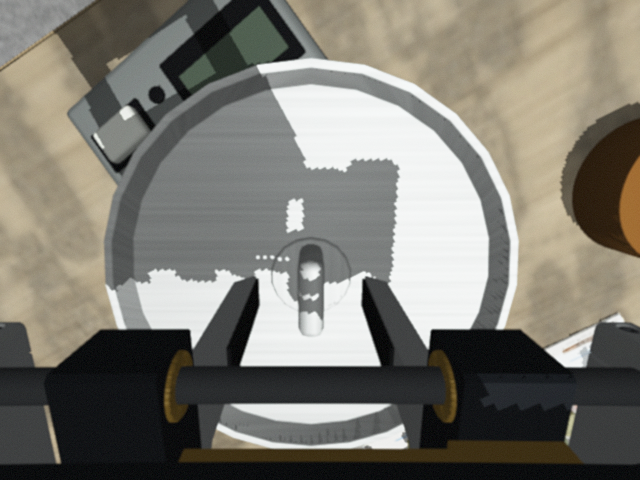

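Request:
servo_tool(motion=[-30,0,0,0,-75,0,0,0,-115,0,0,0,-115,0,0,0])

```text
time_s: 13.8
ee_pos: [0.5968, -0.0161, 0.2224]
eef_rot: [-1.15, 1.565, -0.096]
force: [0.6, -0.4, 0.4]
grip_width: 0.0564
```

```bash
python3 - <<'E'
from h import *
w=cam('wrist','w10'); plan([.45,-.09,.17],np.radians(95.5))
c=load('w10');P=cloud(c)
t=cam('top','t10'); im=cv2.imread('pics/t10.png')[190:330,200:400]; cv2.imwrite('pics/ct10.png',cv2.resize(im,None,fx=4,fy=4))
E
```

```text
shift mm [  49.7   90.5 -136.5] roll -35.10656344462804 q [-0.09  0.38  1.33 -0.    1.43 -1.14] t 13.85
```

View pics/w10.png

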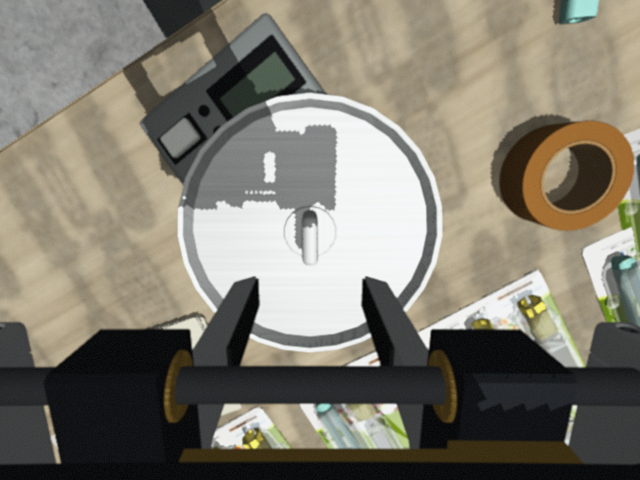

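```bash
python3 - <<'E'
from h import *
w=load('w10'); g=cv2.cvtColor(w['color'],cv2.COLOR_RGB2HSV)
# outermost rim points along rays from centre in upper half: last bright low-sat pixel
pts=[]
for a in np.radians(np.r_[180:361:4]):
    last=None
    for r in np.arange(90,160,.25):
        u=310+r*np.cos(a); v=225+r*np.sin(a); px=cv2.getRectSubPix(w['color'],(1,1),(u,v))[0,0].astype(int)
        if px.min()>215: last=r
    if last: pts.append((310+last*np.cos(a),225+last*np.sin(a)))
pts=np.array(pts)
from scipy.optimize import least_squares
for z in(.1115,.119):
    Q=atz(w,pts,z)[:,:2]; s=least_squares(lambda p:np.hypot(*(Q-p[:2]).T)-p[2],[.596,-.016,.12],loss='soft_l1',f_scale=.001); print(z,s.x.round(4),'diam',2*s.x[2])
P=cloud(w)
for uv in((340,280),(270,260),(380,170),(310,235)): print(P[uv[1],uv[0]].round(4))
# bias check: same at w4 pan rim at z .045
E
```

```text
0.1115 [ 0.5971 -0.016   0.1206] diam 0.24117509058786515
0.119 [ 0.5955 -0.0151  0.1177] diam 0.23537545712694657
[ 0.655  -0.0145  0.0979]
[ 0.6026 -0.0645  0.0974]
[0.5783 0.0682 0.0993]
[ 0.5913 -0.0128  0.1384]
```

Rim diameter reads 241 mm at the home height against 235 mm at the bar-riding height (true 243), and floor depth is 97–99 mm. The pan is home. On to the tare key.

Request:
servo_tool(motion=[0,20,-35,-8,0,45,-70,-17,0,70,-105,-26,20,90,-136,-35,50,90,-136,-35,50,90,-136,-35,50,90,-136,-35], gripper=0, force=20)

```text
time_s: 14.78
ee_pos: [0.4506, -0.0897, 0.1696]
eef_rot: [1.238, 1.571, 2.903]
force: [-0.4, -0.4, 1.1]
grip_width: 0.0001
```

```bash
python3 - <<'E'
from h import *
p,R,o=tool();print(p,o['grip_width'],R.round(3))
w=cam('wrist','w11')
E
```

```text
[ 0.45058605 -0.08971408  0.16960916] 8.171529737230977e-05 [[-0.    -0.996 -0.094]
 [ 0.    -0.094  0.996]
 [-1.     0.     0.   ]]
```

View pics/w11.png

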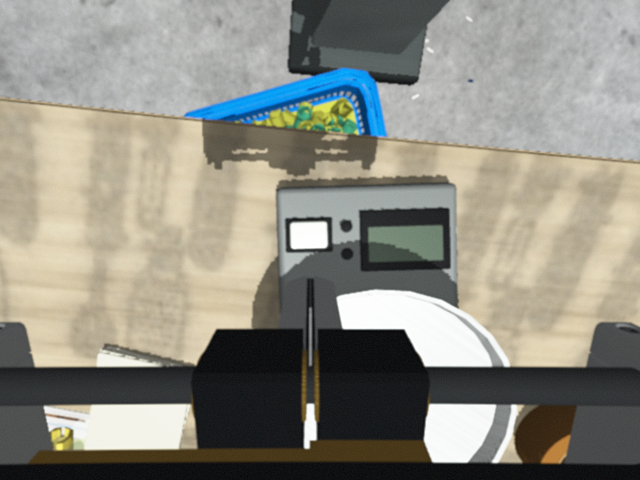

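```bash
python3 - <<'E'
from h import *
w=load('w11'); p,R,o=tool()
print('tcp px',proj(w,[p]))
k=atz(w,[(308.5,235.5)],.046)[0]; print(k)
c=atz(w,[(287,220),(330,220),(287,251),(331,251)],.046); print(c)
print('tri',tri(w,(308.5,235.5),load('top0'),(240+255/4,190+354/4)),tri(w,(308.5,235.5),load('w3'),(534,242.5)))
P=cloud(w); print(P[236,308])
plan([k[0],k[1],.06])
E
```

```text
tcp px [[309.89613762 277.98039366]]
[ 0.45388174 -0.09082979  0.046     ]
[[ 0.44070491 -0.11256276  0.046     ]
 [ 0.43689905 -0.07188298  0.046     ]
 [ 0.47127556 -0.11023299  0.046     ]
 [ 0.46728656 -0.06760486  0.046     ]]
tri (array([ 0.45428678, -0.09269471,  0.04432679]), np.float64(0.003788810249964248)) (array([ 0.45548182, -0.09074355,  0.04062647]), np.float64(0.0005980685169149324))
[ 0.45404784 -0.09128839  0.04753252]
shift mm [109.9  -2.9  -1.4] roll None q [-0.28  0.11  1.78 -0.    1.25 -1.94] t 14.825
```

Request:
servo_tool(motion=[40,0,-1.5,0,80,0,-1.5,0,100,0,-1.5,0,110,0,-1.5,0,115,0,-1.5,0,117,0,-1.5,0,117,0,-1.5,0])

```text
time_s: 15.7
ee_pos: [0.4507, -0.0914, 0.0527]
eef_rot: [-1.92, 1.57, -0.255]
force: [-0.7, 0.7, 0.7]
grip_width: 0.0004
```

```bash
python3 - <<'E'
from h import *
p,R,o=tool();print(p,o['grip_width'],o['force'])
w=cam('wrist','w12');im=cv2.imread('pics/w12.png')[120:340,200:440]; cv2.imwrite('pics/c12.png',cv2.resize(im,None,fx=2.5,fy=2.5))
E
```

```text
[ 0.45074302 -0.09137912  0.05274484] 0.0004219840623962411 [-0.70973326  0.65806841  0.67529897]
```

View pics/c12.png

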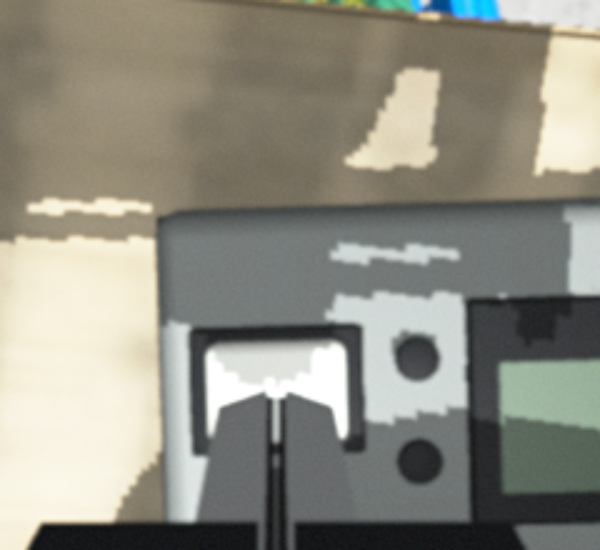

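Fingertips are over the key, centred. Pressing slowly.

Request:
servo_tool(motion=[1,0,0,0,2,0,0,0,3,0,0,0,4,0,0,0,5,0,0,0,6,0,0,0,6,0,0,0])

```text
time_s: 16.62
ee_pos: [0.4504, -0.0913, 0.0462]
eef_rot: [1.164, 1.571, 2.829]
force: [0.2, -0.3, 0.2]
grip_width: 0.0005
```

```bash
python3 - <<'E'
from h import *
p,R,o=tool();print(p,o['grip_width'],o['force'])
E
```

```text
[ 0.45036084 -0.09128865  0.04616131] 0.0004898069075285949 [ 0.18112989 -0.34836292  0.21026152]
```

Request:
servo_tool(motion=[1,0,0,0,2,0,0,0,3,0,0,0,3,0,0,0])

```text
time_s: 17.12
ee_pos: [0.4504, -0.0913, 0.0432]
eef_rot: [1.267, 1.571, 2.931]
force: [-0.4, 0.3, -0.1]
grip_width: 0.0003
```

Request:
servo_tool(motion=[1,0,0,0,2,0,0,0,3,0,0,0,3,0,0,0])

```text
time_s: 17.62
ee_pos: [0.4504, -0.0913, 0.0402]
eef_rot: [1.404, 1.571, 3.069]
force: [0.2, 0.7, 0.3]
grip_width: 0.0008
```

```bash
python3 - <<'E'
from h import *
p,R,o=tool();print(p,o['grip_width'],o['force'])
w=cam('wrist','w13');im=cv2.imread('pics/w13.png')[120:340,200:440]; cv2.imwrite('pics/c13.png',cv2.resize(im,None,fx=2.5,fy=2.5))
E
```

```text
[ 0.45037201 -0.09130524  0.04016986] 0.0008474366670432884 [0.1952075  0.74209291 0.32558272]
```

View pics/c13.png

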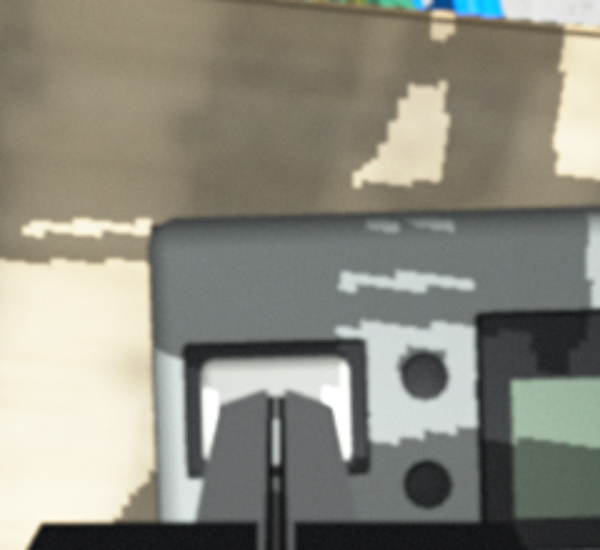

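Request:
servo_tool(motion=[1,0,0,0,2,0,0,0,2,0,0,0])

```text
time_s: 18.05
ee_pos: [0.4504, -0.0913, 0.0382]
eef_rot: [1.212, 1.571, 2.877]
force: [-0.6, -0.2, 0.9]
grip_width: 0.0005
```

```bash
python3 - <<'E'
from h import *
for i in range(3):
    p,R,o=tool();print(p,o['force'],o['moment']); ctrl.camera('wrist')
E
```

```text
[ 0.45036742 -0.09128948  0.03815012] [-0.5778036  -0.17259856  0.9436092 ] [ 0.0498906   0.02687627 -0.06526694]
[ 0.45042838 -0.09128973  0.03822884] [ 0.70066463  0.72489491 -0.25868756] [ 0.00501407 -0.01511144 -0.03401463]
[ 0.45042803 -0.09132028  0.0382501 ] [-0.70313368 -0.05461036  0.78687563] [-0.00280596  0.03054634 -0.049792  ]
```

Request:
servo_tool(motion=[1,0,0,0,2,0,0,0,2,0,0,0])

```text
time_s: 18.58
ee_pos: [0.4504, -0.0913, 0.0362]
eef_rot: [1.335, 1.571, 3.0]
force: [0.5, 0.0, 0.1]
grip_width: 0.0004
```

```bash
python3 - <<'E'
from h import *
for i in range(3):
    p,R,o=tool();print(p,o['force'],o['moment']); ctrl.camera('wrist')
E
```

```text
[ 0.45036178 -0.09130048  0.0361521 ] [0.48826284 0.0329575  0.0908284 ] [ 0.02083253  0.05874923 -0.07394868]
[ 0.45039132 -0.09130839  0.03618402] [ 0.5440314   0.24172741 -0.59821739] [0.05468257 0.03545751 0.00341405]
[ 0.45042343 -0.09130033  0.03624425] [-0.31227394  0.32364639  0.70062284] [0.0544897  0.02003846 0.03116195]
```

```bash
python3 - <<'E'
from h import *
w=load('w11');P=cloud(w)
for v in range(185,300,8): print(v,P[v,282].round(4),P[v,308].round(4),P[v,346].round(4))
w=load('w2');P=cloud(w)
for v in range(70,310,15): print(v,P[v,247].round(4),P[v,283].round(4))
w=cam('wrist','w14'); cam('scene','s14')
im=cv2.imread('pics/s14.png')[180:320,180:380]; cv2.imwrite('pics/cs14.png',cv2.resize(im,None,fx=4,fy=4,interpolation=cv2.INTER_CUBIC))
E
```

```text
185 [ 0.4129 -0.1229  0.0009] [ 0.4103 -0.0956  0.0013] [ 0.4065 -0.0559  0.0023]
193 [ 0.4178 -0.1204  0.0283] [ 0.4156 -0.0949  0.0272] [ 0.4121 -0.0577  0.027 ]
201 [ 0.4256 -0.1198  0.0288] [ 0.4231 -0.0942  0.0295] [ 0.4197 -0.0569  0.0289]
209 [ 0.4331 -0.119   0.0312] [ 0.4308 -0.0935  0.0309] [ 0.4272 -0.0563  0.0314]
217 [ 0.4408 -0.1183  0.0331] [ 0.4382 -0.0928  0.034 ] [ 0.4349 -0.0555  0.0329]
225 [ 0.4484 -0.1176  0.0348] [ 0.4439 -0.0922  0.0447] [ 0.4416 -0.0554  0.0396]
233 [ 0.4561 -0.117   0.0364] [ 0.4514 -0.0915  0.0461] [ 0.45   -0.0541  0.0373]
241 [ 0.4638 -0.1163  0.0383] [ 0.4587 -0.0909  0.0488] [ 0.4578 -0.0533  0.0383]
249 [ 0.4711 -0.1155  0.0411] [ 0.4685 -0.09    0.0418] [ 0.4644 -0.0531  0.0444]
257 [ 0.4795 -0.1149  0.0407] [ 0.4767 -0.0892  0.042 ] [ 0.472  -0.0523  0.0459]
265 [ 0.4871 -0.1142  0.0429] [ 0.4839 -0.0886  0.0451] [ 0.4805 -0.0512  0.0449]
273 [ 0.4945 -0.1135  0.0457] [ 0.4917 -0.0878  0.0466] [ 0.4885 -0.0503  0.0458]
281 [ 0.5025 -0.1128  0.0466] [ 0.4426 -0.0915  0.1966] [ 0.4961 -0.0496  0.0478]
289 [ 0.5102 -0.1121  0.0485] [ 0.
[... 311 characters left out ...]
.0892  0.0491] [ 0.455  -0.0495  0.0389]
130 [ 0.4716 -0.0909  0.0437] [ 0.4718 -0.0493  0.0459]
145 [ 0.4882 -0.0915  0.0452] [ 0.4883 -0.0497  0.0465]
160 [ 0.5049 -0.0913  0.051 ] [ 0.505  -0.0497  0.0511]
175 [ 0.5219 -0.0921  0.0515] [nan nan nan]
190 [ 0.5392 -0.0927  0.0532] [ 0.5393 -0.0504  0.0527]
205 [ 0.5568 -0.0935  0.0537] [ 0.5565 -0.0504  0.0565]
220 [ 0.5749 -0.0943  0.0539] [ 0.5717 -0.0497  0.0708]
235 [ 0.5936 -0.0954  0.053 ] [ 0.5899 -0.0502  0.069 ]
250 [ 0.6124 -0.0962  0.0537] [ 0.6081 -0.0506  0.0693]
265 [ 0.6326 -0.0976  0.0514] [ 0.627  -0.0511  0.0686]
280 [ 0.6713 -0.108   0.0023] [ 0.6522 -0.0528  0.0528]
295 [ 0.6947 -0.1094  0.001 ] [ 0.6725 -0.0533  0.053 ]
```

View pics/cs14.png

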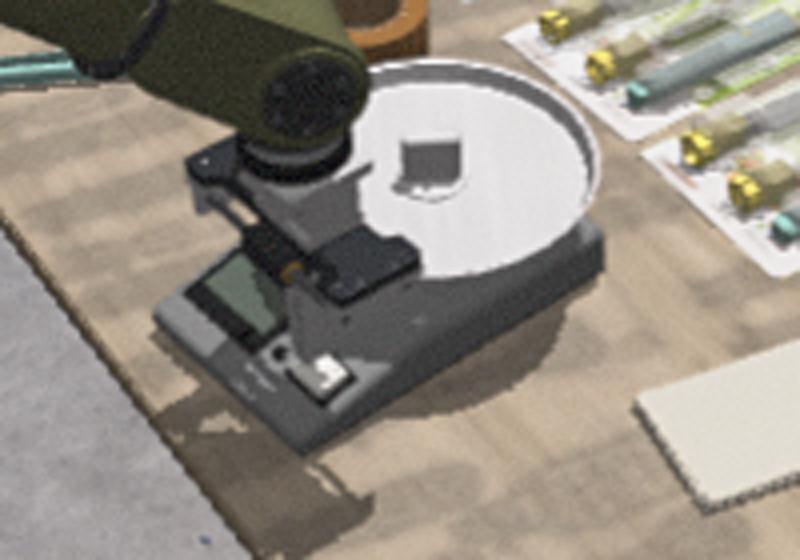

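View pics/w14.png

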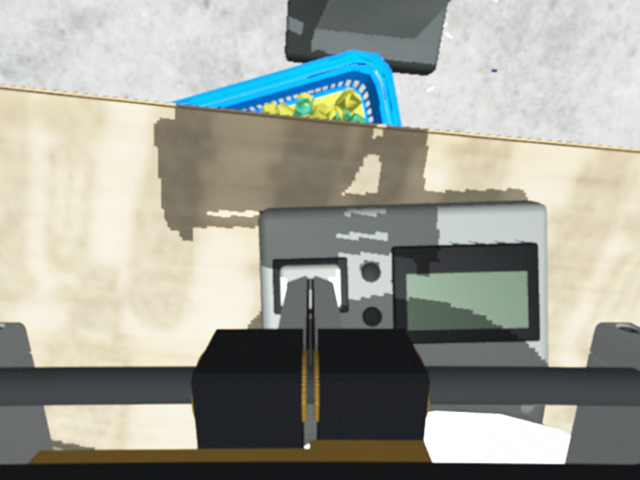

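```bash
python3 - <<'E'
from h import *
s=load('s14');w=load('w14');p,R,o=tool()
th=np.radians(5.5);X=np.array([np.cos(th),np.sin(th),0]);Y=np.array([-X[1],X[0],0]);c=np.array([.4542,-.0915,.046]);t14=np.radians(14)
Xs=X*np.cos(t14)+np.array([0,0,np.sin(t14)])
cor=[c+a*.013*Xs+b*.018*Y for a,b in((1,1),(1,-1),(-1,-1),(-1,1))]
tip=[p+a*.008*X+b*.0125*Y for a,b in((1,1),(1,-1),(-1,-1),(-1,1))]
for n,im,x0,y0,x1,y1,k in(('s14',s,225,240,285,300,10),('w14',w,250,220,370,320,6)):
    I=cv2.imread(f'pics/{n}.png'); I=cv2.resize(I[y0:y1,x0:x1],None,fx=k,fy=k,interpolation=cv2.INTER_CUBIC)
    for pts,col in((cor,(0,0,255)),(tip,(0,255,0))):
        q=((proj(im,pts)-[x0,y0])*k).astype(np.int32); cv2.polylines(I,[q.reshape(-1,1,2)],True,col,1)
    cv2.imwrite(f'pics/ov_{n}.png',I)
print(p,o['tau'])
E
```

```text
[ 0.4504288  -0.09129563  0.03625809] [ 8.74068860e-06 -4.53936481e+01 -2.78936934e+01 -3.39744135e-02
  6.37367601e-02  1.29945121e-05]
```

View pics/ov_s14.png

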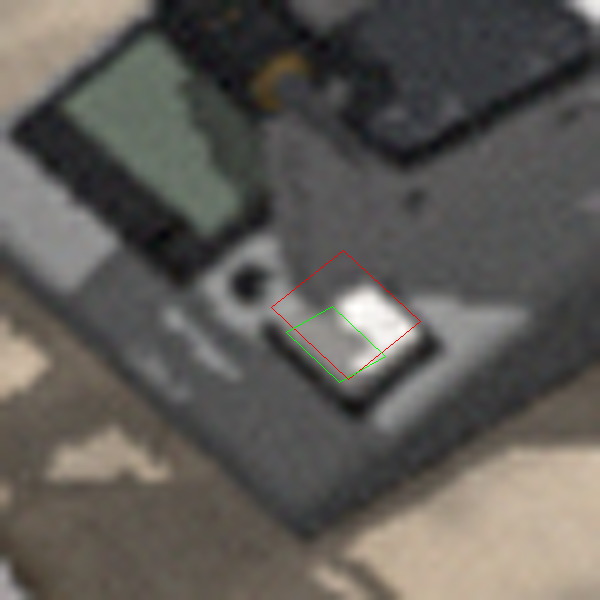

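View pics/ov_w14.png

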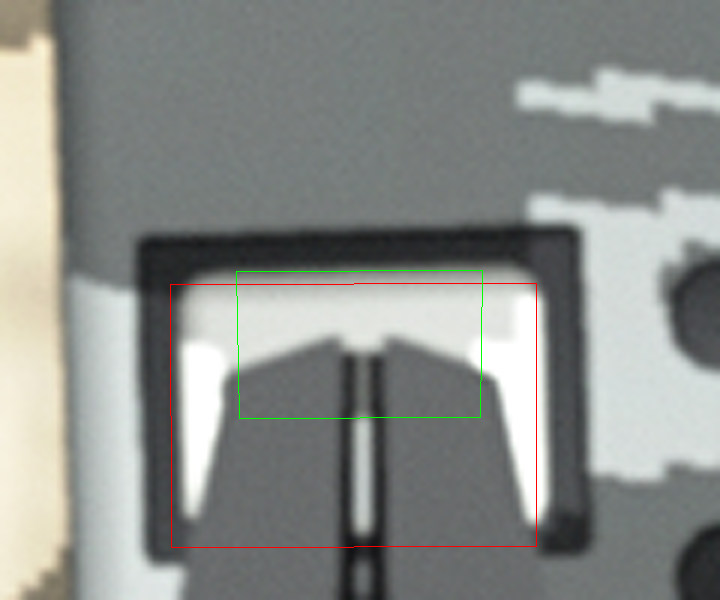

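```bash
python3 - <<'E'
from h import *
a=[cv2.resize(cv2.imread(f'pics/{n}.png')[250:295,240:285],None,fx=8.5,fy=8.5,interpolation=cv2.INTER_CUBIC) for n in('scene0','s14')]
cv2.imwrite('pics/cmp.png',np.hstack(a))
E
```

```text
(no output)
```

View pics/cmp.png

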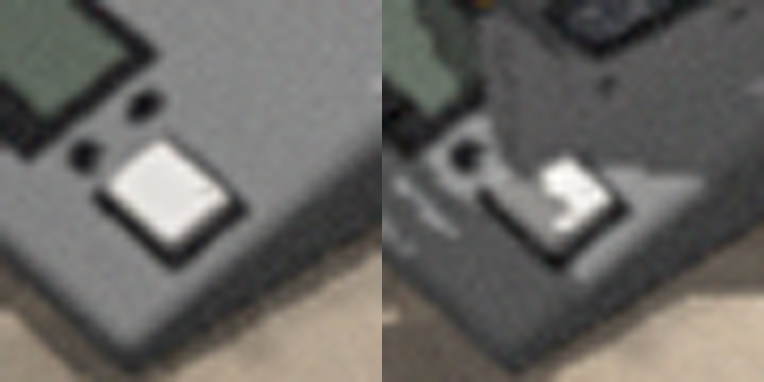

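No contact yet by force or by image, so the true tip must be a little higher than assumed. I'll keep descending in small steps, checking force each time.

Request:
servo_tool(motion=[1,0,0,0,2,0,0,0,2,0,0,0])

```text
time_s: 19.2
ee_pos: [0.4504, -0.0913, 0.0342]
eef_rot: [1.022, 1.571, 2.686]
force: [-0.3, -1.4, -0.2]
grip_width: 0.0006
```

```bash
python3 - <<'E'
from h import *
for i in range(2):
    p,R,o=tool();print(p,o['force'],o['moment'],o['tau'][1:3]); ctrl.camera('wrist')
E
```

```text
[ 0.45038155 -0.09129017  0.03416254] [-0.26826695 -1.37395803 -0.20327761] [-0.00326037  0.01116122  0.01146934] [-45.42961836 -27.72783816]
[ 0.45039131 -0.09129873  0.03419423] [-0.55498095 -0.12352449 -0.40154201] [ 0.01441993 -0.02374179  0.02414453] [-45.42239428 -27.72289753]
```

```bash
python3 - <<'E'
from h import *
w=cam('wrist','w15');s=cam('scene','s15');P=cloud(w)
for v in range(262,330,4): print(v,P[v,300].round(4),P[v,310].round(4),P[v,320].round(4),P[v,285].round(4))
I=cv2.imread('pics/w15.png')[220:340,240:380]; cv2.imwrite('pics/cw15.png',cv2.resize(I,None,fx=5,fy=5,interpolation=cv2.INTER_CUBIC))
I=cv2.imread('pics/s15.png')[230:300,220:300]; cv2.imwrite('pics/cs15.png',cv2.resize(I,None,fx=8,fy=8,interpolation=cv2.INTER_CUBIC))
Q=cloud(s)
for uv in((254,262),(256,266),(256,270),(258,273),(261,271),(264,272)): print(uv,Q[uv[1],uv[0]].round(4))
E
```

```text
262 [ 0.4408 -0.0982  0.0348] [ 0.44   -0.0922  0.0353] [ 0.4392 -0.0862  0.0362] [ 0.4417 -0.1073  0.0345]
266 [ 0.4423 -0.098   0.0379] [ 0.441  -0.0921  0.0399] [ 0.44   -0.0863  0.0413] [ 0.4432 -0.107   0.0375]
270 [ 0.4428 -0.0978  0.0436] [ 0.442  -0.092   0.0444] [ 0.4416 -0.0862  0.0439] [ 0.444  -0.1066  0.0426]
274 [ 0.4452 -0.0976  0.0438] [ 0.4444 -0.0918  0.0445] [ 0.4437 -0.086   0.0448] [ 0.4464 -0.1064  0.0429]
278 [ 0.4413 -0.0975  0.0607] [ 0.4469 -0.0916  0.0444] [ 0.4405 -0.0868  0.0603] [ 0.4481 -0.1061  0.0448]
282 [ 0.4417 -0.0973  0.0656] [ 0.4425 -0.092   0.0622] [ 0.441  -0.0869  0.0648] [ 0.4503 -0.1059  0.0456]
286 [ 0.4418 -0.0971  0.071 ] [ 0.4425 -0.092   0.0679] [ 0.4406 -0.0871  0.0715] [ 0.4525 -0.1057  0.0464]
290 [ 0.4416 -0.097   0.0766] [ 0.4424 -0.092   0.0736] [ 0.4402 -0.0873  0.0778] [ 0.442  -0.1043  0.0773]
294 [ 0.4414 -0.0969  0.0819] [ 0.4417 -0.0921  0.0803] [ 0.4401 -0.0874  0.083 ] [ 0.4423 -0.104   0.0814]
298 [ 0.4417 -0.0967  0.0859] [ 0.4425 -0.092   0.0832] [ 0.4405 -0.0875  0.0866] [ 0.442  -0.1036  0.0868]
302 [ 0.4415 -0.0966
[... 257 characters left out ...]
405 -0.0879  0.0994] [ 0.4419 -0.1028  0.0992]
314 [ 0.441  -0.0963  0.1036] [ 0.4468 -0.0916  0.0911] [ 0.4405 -0.088   0.103 ] [ 0.4414 -0.1025  0.104 ]
318 [ 0.4414 -0.0962  0.1065] [ 0.4488 -0.0914  0.0911] [ 0.4399 -0.0881  0.1078] [ 0.4414 -0.1022  0.1075]
322 [ 0.4416 -0.0961  0.1095] [ 0.4501 -0.0913  0.0924] [ 0.4402 -0.0882  0.1107] [ 0.442  -0.102   0.1098]
326 [ 0.441  -0.096   0.1139] [ 0.4523 -0.0911  0.0921] [ 0.4399 -0.0883  0.1145] [ 0.4417 -0.1018  0.1135]
(254, 262) [ 0.44   -0.091   0.0902]
(256, 266) [ 0.4413 -0.0981  0.08  ]
(256, 270) [ 0.4417 -0.0953  0.062 ]
(258, 273) [ 0.4483 -0.0927  0.0443]
(261, 271) [ 0.4578 -0.0933  0.0474]
(264, 272) [ 0.4651 -0.0967  0.0421]
```

View pics/cw15.png

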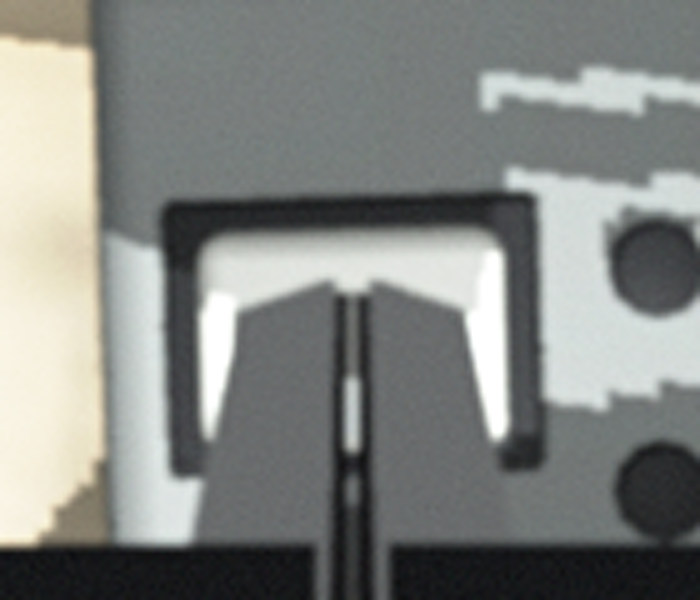

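View pics/cs15.png

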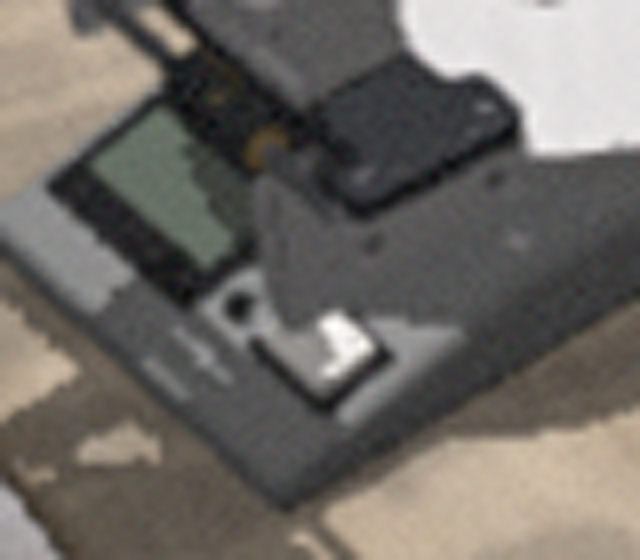

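```bash
python3 - <<'E'
from h import *
for n,cols in(('w4',(210,222,405)),('w6',(290,285,335)),('w9',(250,375))):
    P=cloud(load(n))
    for u in cols:
        print(n,u,[(v,*P[v,u].round(3)) for v in range(276,310,4)])
E
```

```text
w4 210 [(276, np.float64(0.45), np.float64(-0.408), np.float64(0.03)), (280, np.float64(0.439), np.float64(-0.396), np.float64(0.068)), (284, np.float64(0.439), np.float64(-0.394), np.float64(0.073)), (288, np.float64(0.439), np.float64(-0.393), np.float64(0.079)), (292, np.float64(0.439), np.float64(-0.392), np.float64(0.082)), (296, np.float64(0.44), np.float64(-0.391), np.float64(0.086)), (300, np.float64(0.441), np.float64(-0.391), np.float64(0.088)), (304, np.float64(0.443), np.float64(-0.391), np.float64(0.089)), (308, np.float64(0.445), np.float64(-0.391), np.float64(0.088))]
w4 222 [(276, np.float64(0.45), np.float64(-0.4), np.float64(0.03)), (280, np.float64(0.44), np.float64(-0.391), np.float64(0.064)), (284, np.float64(0.442), np.float64(-0.39), np.float64(0.066)), (288, np.float64(0.444), np.float64(-0.391), np.float64(0.065)), (292, np.float64(0.446), np.float64(-0.391), np.float64(0.066)), (296, np.float64(0.448), np.float64(-0.391), np.float64(0.067)), (300, np.float64(0.45), np.float64(-0.391), np.float64(0.067)), (304, np.float64(0.453), np.float64(-0.391), np.float6
[... 2904 characters left out ...]
loat64(0.577), np.float64(-0.038), np.float64(0.154)), (308, np.float64(0.579), np.float64(-0.039), np.float64(0.154))]
w9 375 [(276, np.float64(0.617), np.float64(0.019), np.float64(0.098)), (280, np.float64(0.604), np.float64(0.018), np.float64(0.133)), (284, np.float64(0.604), np.float64(0.018), np.float64(0.14)), (288, np.float64(0.603), np.float64(0.017), np.float64(0.146)), (292, np.float64(0.603), np.float64(0.016), np.float64(0.15)), (296, np.float64(0.602), np.float64(0.015), np.float64(0.155)), (300, np.float64(0.602), np.float64(0.014), np.float64(0.158)), (304, np.float64(0.603), np.float64(0.014), np.float64(0.16)), (308, np.float64(0.603), np.float64(0.013), np.float64(0.165))]
```

Depth shows the fingertip about 24–26 mm above the reported TCP, in every earlier view too. The text's "TCP at the very end of the fingers" is therefore off by that much. The pan was held by the top of its tab. I'll use the measured tip and continue.

Request:
servo_tool(motion=[2,0,0,0,4,0,0,0,6,0,0,0,7,0,0,0,8,0,0,0,8,0,0,0])

```text
time_s: 20.15
ee_pos: [0.4504, -0.0913, 0.0262]
eef_rot: [1.597, 1.571, -3.022]
force: [0.1, 1.1, 0.6]
grip_width: 0.0007
```

Request:
servo_tool(motion=[1,0,0,0,2,0,0,0,2,0,0,0])

```text
time_s: 20.52
ee_pos: [0.4507, -0.0913, 0.0244]
eef_rot: [-1.84, 1.57, -0.175]
force: [0.7, 1.7, 1.5]
grip_width: 0.0001
```

Request:
servo_tool(motion=[1,0,0,0,2,0,0,0,2,0,0,0])

```text
time_s: 20.9
ee_pos: [0.4506, -0.0914, 0.0223]
eef_rot: [-1.924, 1.57, -0.259]
force: [2.8, 0.6, 4.8]
grip_width: 0.0007
```

Request:
servo_tool(motion=[1,0,0,0,1,0,0,0,1,0,0,0])

```text
time_s: 21.28
ee_pos: [0.4507, -0.0914, 0.0214]
eef_rot: [-1.922, 1.57, -0.258]
force: [1.3, 1.1, 6.4]
grip_width: 0.0004
```

Request:
servo_tool(motion=[1,0,0,0,1,0,0,0,1,0,0,0])

```text
time_s: 21.65
ee_pos: [0.4508, -0.0914, 0.0205]
eef_rot: [-1.868, 1.57, -0.203]
force: [2.7, 1.2, 6.3]
grip_width: 0.0004
```

Request:
servo_tool(motion=[1,0,0,0,1,0,0,0,1,0,0,0])

```text
time_s: 22.02
ee_pos: [0.4511, -0.0914, 0.02]
eef_rot: [-1.854, 1.569, -0.19]
force: [0.6, 0.8, 13.7]
grip_width: 0.0009
```

```bash
python3 - <<'E'
from h import *
for i in range(2):
    p,R,o=tool();print(p,o['force'],o['moment']); ctrl.camera('wrist')
E
```

```text
[ 0.45105822 -0.09140086  0.02002553] [ 0.56736268  0.84489342 13.72622092] [ 0.35541324 -0.14297635 -0.00159228]
[ 0.45109742 -0.09138869  0.02003075] [ 1.13954443  1.36882746 13.84606881] [ 0.37891306 -0.27960632 -0.04312665]
```

The key hit its stop: contact at TCP z≈0.0252, hard at 0.0202, with 13.8 N there. Holding briefly, then retreating to look at the handle.

Request:
servo_tool(motion=[0,0,0,0,0,0,0,0,-10,0,0,0,-40,0,0,0,-90,0,0,0,-150,0,0,0,-190,0,0,0,-190,0,0,0])

```text
time_s: 23.12
ee_pos: [0.451, -0.0915, 0.2116]
eef_rot: [-1.983, 1.567, -0.318]
force: [-0.3, -0.8, -0.7]
grip_width: 0.0004
```

```bash
python3 - <<'E'
from h import *
P=cloud(load('w15'))
for uv in((250,345),(250,360),(230,335),(310,400),(250,440)): print(uv,P[uv[1],uv[0]].round(4))
th=np.radians(-22.7); c=np.array([.4805,.3575])+.012*np.array([np.cos(th),np.sin(th)]); print(c)
plan([c[0],c[1],.21],np.radians(67.3))
E
```

```text
(250, 345) [ 0.4184 -0.1077  0.1665]
(250, 360) [ 0.4179 -0.1066  0.1729]
(230, 335) [ 0.4183 -0.1129  0.1632]
(310, 400) [ 0.4277 -0.0933  0.1712]
(250, 440) [ 0.4324 -0.105   0.1783]
[0.49157046 0.35286913]
shift mm [  1.2 -82.1 438.6] roll 28.094387233245996 q [-0.28  0.07  1.73 -0.    1.34 -1.94] t 23.125
```

Request:
servo_tool(motion=[0,-8,50,3,0,-18,100,6,0,-28,150,10,0,-38,200,13,0,-48,250,17,0,-57,300,20,0,-66,350,23,0,-76,400,26,1,-82,438,28,1,-82,438,28,1,-82,438,28], gripper=0.7)

```text
time_s: 24.5
ee_pos: [0.4905, 0.3517, 0.207]
eef_rot: [2.625, 1.568, -2.482]
force: [0.7, -0.2, -0.1]
grip_width: 0.0659
```

```bash
python3 - <<'E'
from h import *
p,R,o=tool();print(p,o['grip_width'],R.round(3)[:,2])
w=cam('wrist','w16')
E
```

```text
[0.4905321  0.35168222 0.20696576] 0.0658717502494742 [ 0.384  0.923 -0.002]
```

View pics/w16.png

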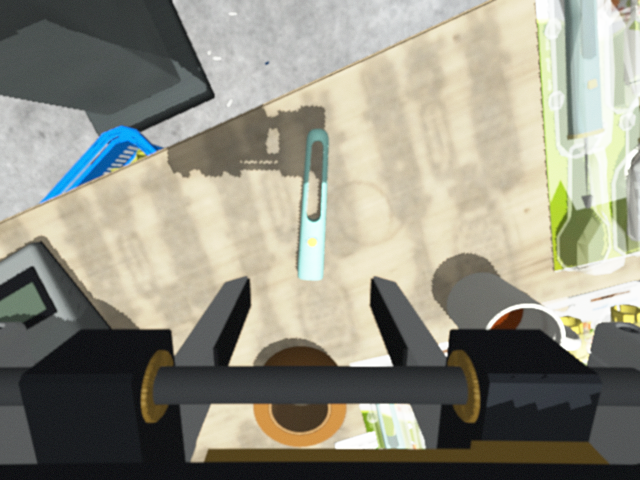

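```bash
python3 - <<'E'
from h import *
w=load('w16'); m=cv2.inRange(cv2.cvtColor(w['color'],cv2.COLOR_RGB2HSV),(75,40,90),(100,255,255)); m[:, :280]=0; m[:,345:]=0; m[290:]=0; m[:115]=0
v,u=np.nonzero(m); print(len(u),u.min(),u.max(),v.min(),v.max())
Q=atz(w,np.c_[u,v],.018)[:,:2]; r=cv2.minAreaRect((Q*1000).astype(np.float32)); print(r)
b=cv2.boxPoints(r); print(b)
P=cloud(w); print([P[y,x].round(4) for x,y in((313,255),(308,265),(306,190),(323,190),(313,225),(250,250))])
mu=Q[np.argsort(Q[:,0])]; 
c=np.array(r[0])/1000
for lo,hi in((.42,.44),(.46,.48),(.5,.515),(.53,.55)):
    s=Q[(Q[:,0]>lo)&(Q[:,0]<hi)]; print(lo,s.mean(0))
E
```

```text
1409 298 327 129 277
((478.543701171875, 359.35211181640625), (29.79456329345703, 168.41578674316406), 65.2750015258789)
[[395.8245  381.0416 ]
 [548.8009  310.59946]
 [561.26294 337.66263]
 [408.2865  408.10477]]
[array([0.5295, 0.3387, 0.0223]), array([0.538 , 0.3289, 0.0241]), array([0.4576, 0.3602, 0.0207]), array([0.4648, 0.3776, 0.0211]), array([0.4968, 0.3523, 0.0222]), array([0.5001, 0.2681, 0.0013])]
0.42 [0.42980349 0.383891  ]
0.46 [0.47018746 0.36491923]
0.5 [0.50767992 0.34099268]
0.53 [0.53967425 0.32675251]
```

```bash
python3 - <<'E'
from h import *
plan([.4894,.3543,-.017],np.radians(65.3))
E
```

```text
shift mm [224.5   2.2   2.4] roll 2.0700419351954906 q [ 0.56  0.41  1.32 -0.    1.41 -0.61] t 24.55
```

Request:
servo_tool(motion=[55,2,2,2,110,2,2,2,155,2,2,2,185,2,2,2,200,2,2,2,205,2,2,2,205,2,2,2,205,2,2,2])

```text
time_s: 25.55
ee_pos: [0.4904, 0.3553, 0.0044]
eef_rot: [-0.587, 1.569, 0.554]
force: [0.4, -0.6, -0.8]
grip_width: 0.0655
```

```bash
python3 - <<'E'
from h import *
p,R,o=tool();print(p,o['grip_width'],o['force'])
w=cam('wrist','w17');P=cloud(w)
print([(v,P[v,250].round(3),P[v,372].round(3)) for v in range(276,296,3)])
plan([.4894,.3543,-.017],np.radians(65.3))
E
```

```text
[0.49036234 0.35534682 0.00440407] 0.0655194076959851 [ 0.3767464  -0.60127912 -0.82032386]
[(276, array([0.475, 0.321, 0.002]), array([0.506, 0.39 , 0.003])), (279, array([0.477, 0.32 , 0.001]), array([0.497, 0.389, 0.029])), (282, array([0.478, 0.32 , 0.002]), array([0.497, 0.389, 0.032])), (285, array([0.48 , 0.319, 0.002]), array([0.498, 0.388, 0.033])), (288, array([0.482, 0.317, 0.001]), array([0.5  , 0.387, 0.032])), (291, array([0.476, 0.326, 0.028]), array([0.502, 0.387, 0.032])), (294, array([0.478, 0.324, 0.026]), array([0.503, 0.386, 0.033]))]
shift mm [21.3  0.4 -1.4] roll 0.09105428714012476 q [ 0.57  0.62  1.51  0.    1.01 -0.57] t 25.6
```

View pics/w17.png

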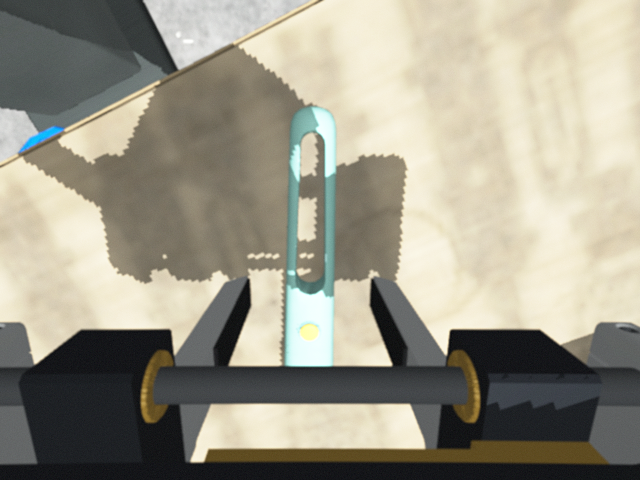

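The tip is at z≈0.027 with TCP 0.004, confirming the ~23 mm offset. The handle is centred between the jaws near the slot end (312,290). Lowering and gripping.

Request:
servo_tool(motion=[6,0,0,0,12,0,0,0,17,0,0,0,20,0,0,0,21,0,0,0,21,0,0,0])

```text
time_s: 26.35
ee_pos: [0.4899, 0.3551, -0.0177]
eef_rot: [-0.792, 1.571, 0.35]
force: [0.3, -0.5, 0.3]
grip_width: 0.0663
```

Request:
servo_tool(motion=[0,0,0,0,0,0,0,0,0,0,0,0,0,0,0,0,0,0,0,0,0,0,0,0,0,0,0,0], gripper=0, force=15)

```text
time_s: 27.22
ee_pos: [0.4899, 0.3551, -0.0177]
eef_rot: [-0.529, 1.571, 0.612]
force: [0.1, -0.8, 0.8]
grip_width: 0.0261
```

```bash
python3 - <<'E'
from h import *
p,R,o=tool();print(p,o['grip_width'],o['force'])
w=cam('wrist','w18')
E
```

```text
[ 0.48985713  0.355096   -0.01773207] 0.026084722412938362 [ 0.08078443 -0.78088393  0.82289104]
```

View pics/w18.png

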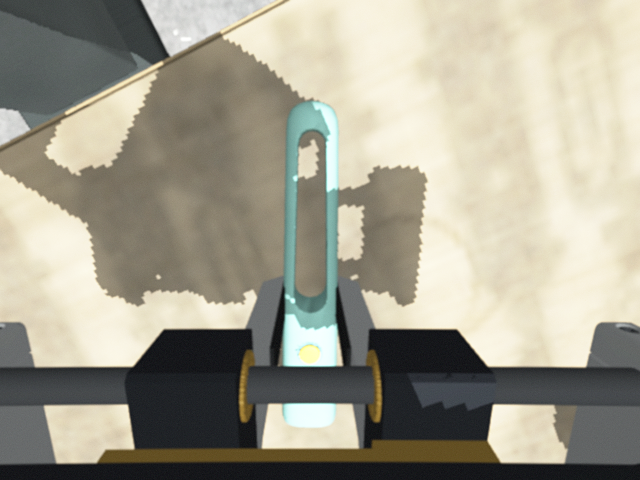

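Request:
servo_tool(motion=[0,0,0,0,0,0,0,0,-10,0,0,0,-40,0,0,0,-90,0,0,0,-140,0,0,0,-185,0,0,0,-195,0,0,0,-195,0,0,0], gripper=0, force=25)

```text
time_s: 28.4
ee_pos: [0.4898, 0.355, 0.1773]
eef_rot: [-0.647, 1.57, 0.494]
force: [-0.3, -0.0, -0.7]
grip_width: 0.0255
```

```bash
python3 - <<'E'
from h import *
p,R,o=tool();print(p,o['grip_width'],o['force'])
w=cam('wrist','w19')
# handle centre is 12mm behind grasp along -dir (handle -x). target
pc=np.array([.5965,-.016]); th=np.radians(-29.6); d=np.array([np.cos(th),np.sin(th)]); n=np.array([-d[1],d[0]])
g=pc+.044*n+.012*d; print(g)
plan([g[0],g[1],.177],np.radians(60.4))
E
```

```text
[0.48976241 0.35503225 0.17730322] 0.025530557403183503 [-0.32931607 -0.04231372 -0.7124306 ]
[0.62866738 0.01633047]
shift mm [  -0.7 -267.5 -249.8] roll 4.990821779112167 q [ 0.57  0.43  1.36 -0.    1.35 -0.57] t 28.45
```

View pics/w19.png

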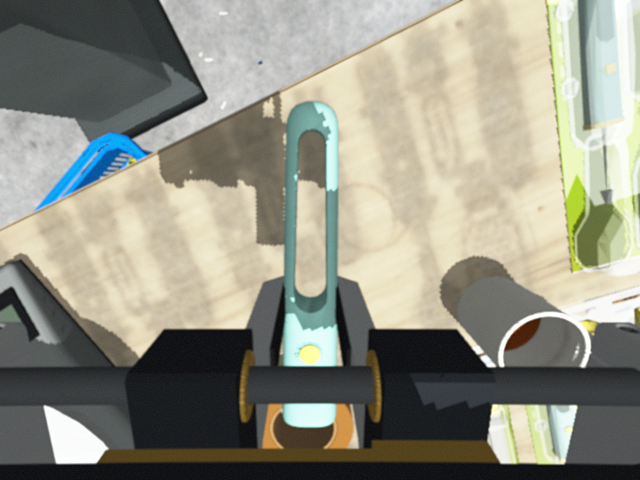

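Request:
servo_tool(motion=[0,-25,-24,0.5,0,-55,-52,1,0,-90,-84,2,0,-125,-117,2.5,0,-160,-149,3,0,-195,-182,4,0,-225,-210,4.5,0,-250,-233,5,0,-262,-245,5,0,-267,-250,5,0,-267,-250,5,0,-267,-250,5])

```text
time_s: 29.95
ee_pos: [0.6283, 0.0176, 0.1773]
eef_rot: [0.863, 1.571, 1.919]
force: [-0.5, -0.2, -0.4]
grip_width: 0.0259
```

```bash
python3 - <<'E'
from h import *
p,R,o=tool();print(p,o['grip_width'],o['force'])
w=cam('wrist','w20');cam('top','t20');cam('scene','s20')
plan([.6287,.0163,.0797],np.radians(60.4))
im=cv2.imread('pics/s20.png')[180:330,180:380]; cv2.imwrite('pics/cs20.png',cv2.resize(im,None,fx=4,fy=4,interpolation=cv2.INTER_CUBIC))
E
```

```text
[0.62825643 0.01757878 0.17727866] 0.025856664773231654 [-0.52923958 -0.15291553 -0.35613614]
shift mm [97.7 -0.8 -0.7] roll 0.04071501043486592 q [-0.03  0.48  1.29  0.    1.37 -1.09] t 30.1
```

View pics/w20.png

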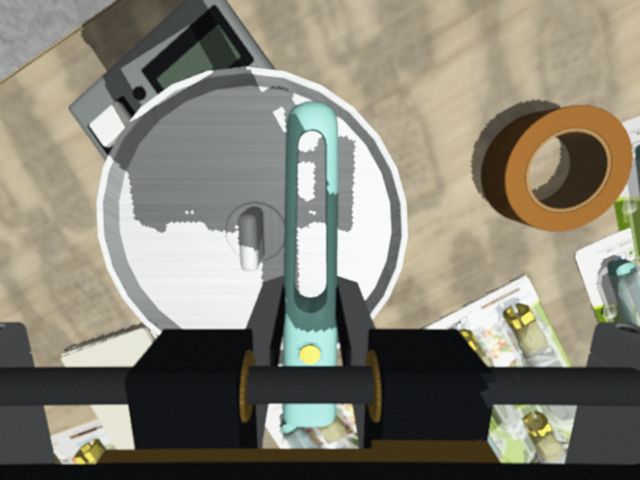

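View pics/cs20.png

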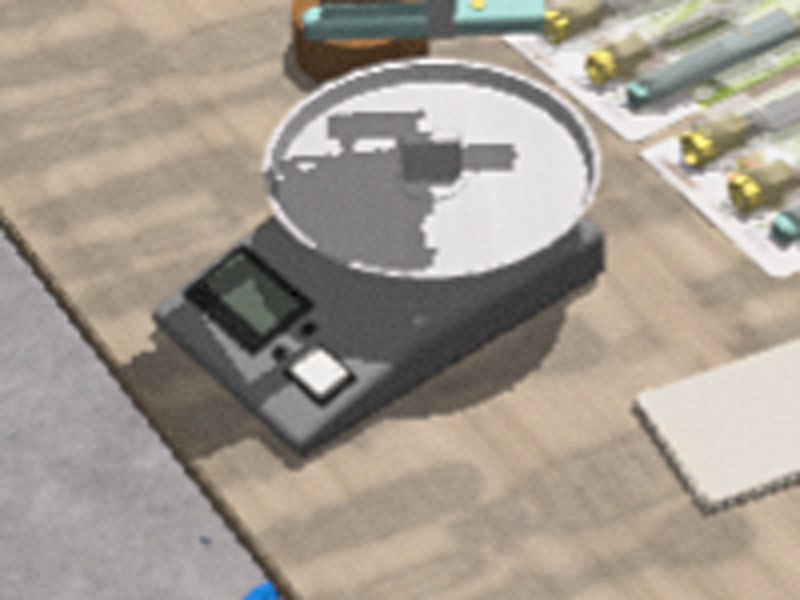

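```bash
python3 - <<'E'
from h import *
w=load('w20'); a=atz(w,[(312,101)],.206)[0]; b=atz(w,[(311,427)],.206)[0]
print(a,b,np.linalg.norm(a-b),(a+b)/2)
th=np.radians(-29.6); d=np.array([np.cos(th),np.sin(th)]); n=np.array([-d[1],d[0]]); pc=np.array([.5965,-.016])
print('end (far) in pan frame',(a[:2]-pc)@d,(a[:2]-pc)@n,'near',(b[:2]-pc)@d)
c=atz(w,[(250,232)],.0965)[0]; print('pan circle',c)
t=atz(w,[(253,240)],.137)[0];print('tabtop front-mid',t)
E
```

```text
[0.54386225 0.06656911 0.206     ] [ 0.70140092 -0.02329935  0.206     ] 0.18136916355179225 [0.62263159 0.02163488 0.206     ]
end (far) in pan frame -0.08655259598135105 0.0457934382183409 near 0.09481627596579496
pan circle [ 0.59472615 -0.02084438  0.0965    ]
tabtop front-mid [ 0.59618282 -0.01125976  0.137     ]
```

Request:
servo_tool(motion=[25,0,0,0,55,0,0,0,75,0,0,0,86,0,0,0,91,0,0,0,94,0,0,0,94,0,0,0,94,0,0,0])

```text
time_s: 31.1
ee_pos: [0.6287, 0.0166, 0.0837]
eef_rot: [-1.144, 1.57, -0.09]
force: [0.8, -0.5, -0.0]
grip_width: 0.0252
```

```bash
python3 - <<'E'
from h import *
for i in range(2):
    p,R,o=tool();print(p,o['grip_width'],o['force'],o['moment']); w=cam('wrist','w21')
E
```

```text
[0.62869365 0.0165625  0.08374515] 0.025247046481007257 [ 0.78193041 -0.50639023 -0.04253879] [-0.00788023 -0.03179402 -0.02969538]
[0.62864951 0.01656893 0.08368378] 0.02565642199937707 [ 0.05804093  0.64675782 -0.15737411] [-0.00504628  0.04281151 -0.01565886]
```

View pics/w21.png

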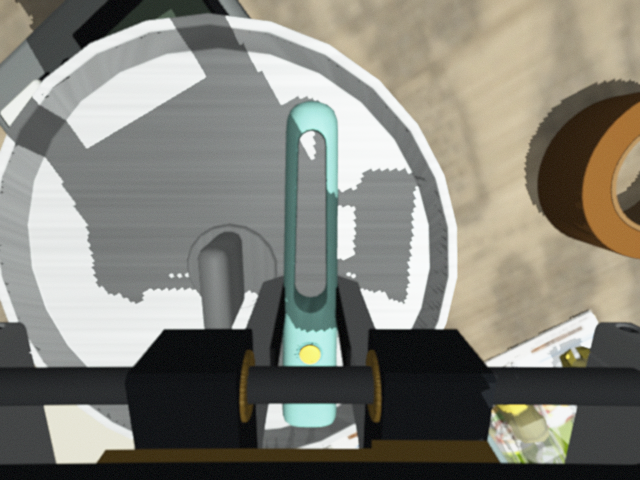

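Request:
servo_tool(motion=[1,0,0,0,2,0,0,0,3,0,0,0,4,0,0,0,4,0,0,0,4,0,0,0])

```text
time_s: 31.95
ee_pos: [0.6285, 0.0166, 0.0793]
eef_rot: [2.446, 1.571, -2.783]
force: [-0.7, -0.3, -0.0]
grip_width: 0.0258
```

```bash
python3 - <<'E'
from h import *
f=[]
for i in range(4):
    p,R,o=tool();f.append(np.r_[o['force'],o['moment']]); ctrl.camera('wrist')
print(p,np.mean(f,0).round(2))
E
```

```text
[0.62847756 0.01660772 0.07927482] [ 0.3   0.06 -0.36 -0.03  0.01 -0.02]
```

Request:
servo_tool(motion=[0.5,0,0,0,1,0,0,0,1.5,0,0,0,1.5,0,0,0])

```text
time_s: 32.65
ee_pos: [0.6285, 0.0166, 0.0779]
eef_rot: [-0.964, 1.571, 0.09]
force: [-1.3, -0.3, 1.3]
grip_width: 0.0256
```

```bash
python3 - <<'E'
from h import *
f=[]
for i in range(4):
    p,R,o=tool();f.append(np.r_[o['force'],o['moment']]); ctrl.camera('wrist')
print(p,np.mean(f,0).round(2))
E
```

```text
[0.62851235 0.01660129 0.07786152] [-0.8   0.22  1.5  -0.03  0.14  0.01]
```

Now +1.5 N (up from −0.4), so the handle rests on the floor at bottom ≈0.0956. Releasing with a small opening.

Request:
servo_tool(motion=[0,0,0,0,0,0,0,0,0,0,0,0,0,0,0,0], gripper=0.4)

```text
time_s: 33.35
ee_pos: [0.6285, 0.0166, 0.0777]
eef_rot: [-1.068, 1.571, -0.014]
force: [0.6, 0.4, -0.0]
grip_width: 0.0374
```

```bash
python3 - <<'E'
from h import *
p,R,o=tool();print(p,o['grip_width'],o['force'])
w=cam('wrist','w22')
E
```

```text
[0.62848259 0.01660334 0.07770115] 0.037363934191808536 [ 0.62367466  0.44495448 -0.01679593]
```

View pics/w22.png

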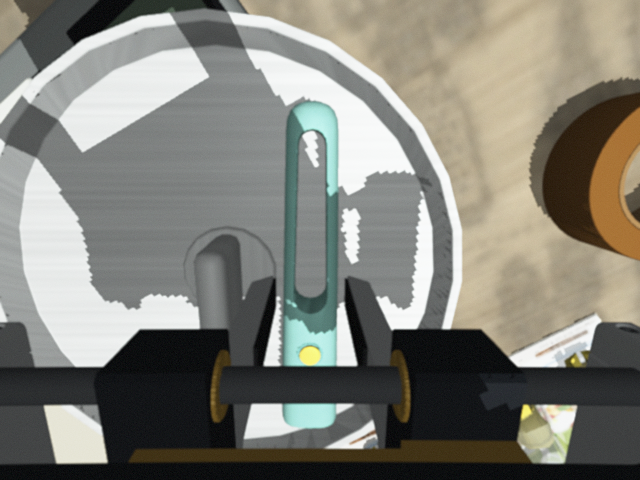

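The fingers are clear on both sides. Withdrawing straight up.

Request:
servo_tool(motion=[-5,0,0,0,-20,0,0,0,-50,0,0,0,-90,0,0,0,-130,0,0,0,-150,0,0,0,-150,0,0,0])

```text
time_s: 34.28
ee_pos: [0.629, 0.0166, 0.2301]
eef_rot: [-1.095, 1.567, -0.041]
force: [0.1, -0.0, -0.4]
grip_width: 0.0378
```

```bash
python3 - <<'E'
from h import *
w=cam('wrist','w23');s=cam('scene','s23');P=cloud(w);Q=cloud(s)
im=cv2.imread('pics/s23.png')[180:330,180:380]; cv2.imwrite('pics/cs23.png',cv2.resize(im,None,fx=4,fy=4,interpolation=cv2.INTER_CUBIC))
hsv=cv2.cvtColor(w['color'],cv2.COLOR_RGB2HSV); m=cv2.inRange(hsv,(75,40,90),(100,255,255)); m[:,:270]=0;m[:,350:]=0;m[300:]=0
v,u=np.nonzero(m); H=P[v,u]; H=H[~np.isnan(H[:,2])]; A=np.c_[H[:,:2],np.ones(len(H))]; s_=np.linalg.lstsq(A,H[:,2],rcond=None)[0]; print('handle top plane',s_.round(3),np.median(H,0))
r=cv2.minAreaRect((atz(w,np.c_[u,v],.113)[:,:2]*1000).astype(np.float32)); print(r)
E
```

```text
handle top plane [ 0.006 -0.034  0.113] [0.63289184 0.01387918 0.11701161]
((615.11279296875, 23.043773651123047), (28.7277889251709, 164.13755798339844), 60.305908203125)
```

View pics/w23.png

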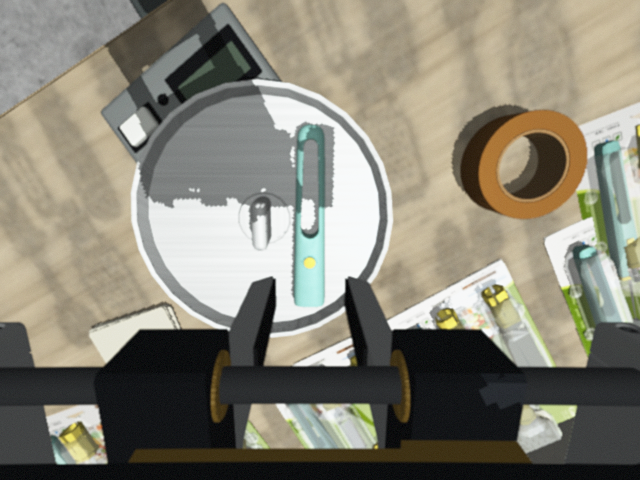

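View pics/cs23.png

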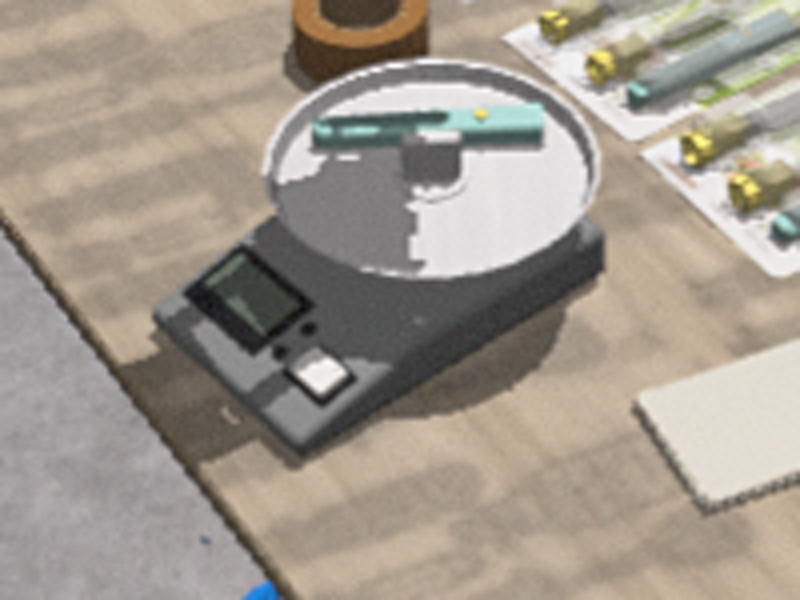

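The handle lies flat beside the tab inside the rim: top at ≈0.117, slope ≤0.03, centre ≈43 mm from the axis. The key stands proud again. Handing in.

Request:
servo_tool(motion=[0,0,0,0,0,0,0,0])

```text
time_s: 34.62
ee_pos: [0.6283, 0.0166, 0.227]
eef_rot: [2.056, 1.57, 3.11]
force: [-0.9, -0.3, 0.1]
grip_width: 0.0376
```

```bash
python3 -c "
from station import ctrl
print(ctrl.get_obs()['time_s']); print(ctrl.hand_in())"
```

```text
34.625
the job is handed in; nothing more can be done
None
```

I set the pan home on the spindle and let go, pressed the tare key down to its stop, and laid the handle flat in the pan. I handed the job in at 34.6 s. The hand-in gives no verdict, so the checks below are my own measurements.

- **Pan:** I turned it to the bar angle measured in the images before lowering it, so the notch went over the bar first time. The spindle took only about 3.4 N, roughly the pan's own weight. Once I let go, the rim read 241 mm across at home height; at the height of riding on the bar it would have read 235 mm (the true size is 243 mm).
- **Tare key:** pressed only after the pan was home, empty and released. It moved about 5 mm and then hit a hard stop, where I held it at about 14 N. The last picture shows it proud again.
- **Handle:** it lies beside the tab inside the rim, with its centre about 43 mm from the pan's axis. Its top is at about 0.117 m and its slope is 0.03 or less. I put it down with about 1.5 N and then let go. The gripper ended clear above it.
- **Bystanders:** I never went near them, and the ones in view in the last pictures looked unmoved. I did not measure their positions at the end.

**What disagreed:**
- **Fingertips:** by depth and by contact with the key, the real fingertips sit about 23 mm behind the reported TCP, not at it. The pan was therefore gripped only by the top few millimetres of its tab, and the first descent to the key touched nothing. I used the measured tip after that.
- **Cameras:** the wrist, top and scene cameras differed by up to about 4 mm sideways, and some estimates of height from two views were out by 20 mm or more. I relied on depth readings and contact for heights instead.

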